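# Unlock the radio case: set two worn number dials by feel and draw the bolt

### The job

Unlock the blue radio case on the desk: set its left dial to 3 and its right dial to 7, feeling for the place close to each number where the worn lock catches the dial, and then slide the steel bolt fully open to the left. Be gentle: never force a dial or the bolt against the lock, and do not knock the mouse, the microphone or the tin about.

Things in the scene. Friction and masses are not known exactly. Their poses are not given: they have to be found in the camera images.
- lock_case: Fixed blue steel case, 260 (x) x 340 (y) x 90 mm high, standing on the desk. Origin: centre of its underside; its x points away from the robot, y to the robot's left, z up. On its top, nearer the robot, are the two dials (axes at x = -55 mm, y = +75 mm left and -75 mm right); behind them the pin cover; behind that, at x = +85 mm, the bolt.
- pin_cover: Low steel cover on the case top behind the dials, 34 (x) x 250 (y) x 10 mm high; origin: centre of its underside (x = +19 mm, 90 mm above the case's underside), axes as the case's. Two spring-loaded pins sit below it, one per dial; each blocks the bolt until it drops into its dial's notch. Force of dials, bolt and robot on cover and pins must stay below 40 N (the springs make 3 N per pin).
- dial_left_grip (a point): Left dial (+y of the case), black, 54 mm across, with an upright bar grip across its middle: 44 mm long, 14 mm thick, flat sides free from 8 to 40 mm above the dial's foot, which is 92 mm above the table. This point: on the dial's axis inside the bar, 31 mm above the foot; x along the bar to its pointing end (white line), z up. It turns endlessly, drags with about 0.05 N m and stays where left.
- dial_right_grip (a point): Right dial (-y), black, 54 mm across, with an upright bar grip across its middle: 44 mm long, 14 mm thick, flat sides free from 8 to 40 mm above the dial's foot, which is 92 mm above the table. This point: on the dial's axis inside the bar, 31 mm above the foot; x along the bar to its pointing end (white line), z up. It turns endlessly, drags with about 0.05 N m and stays where left.
- dial_left (a joint): Left dial's angle in rad, to be set to 3 (1.885). 0: pointer at number 0, on the case's +x side; grows clockwise from above, 0.628 per number (0 to 9). Worn lock: the notch lies up to 0.23 rad to either side of the number, unseen. As it comes under the pin the pin drops in by itself and the dial is caught (free only by about 0.04 rad either way): turning resistance rises sharply.
- dial_right (a joint): Right dial's angle in rad, to be set to 7 (4.398). Zero, direction, number spacing, worn notch and catch as for the left dial. Turning on against a caught pin forces the lock: 0.2 N m is plenty to feel the catch, 0.7 N m is about the limit.
- bolt_grip (a point): Upright steel grip block of the bolt, 26 (x) x 16 (y) mm, reaching from the bar (10 mm above the case top) to 48 mm above the case top. This point is in its middle, 33 mm above the case top (123 mm above the table); axes as the case's. It slides along the case's +y.
- bolt (a joint): Slide of the bolt in m: 0 shut, 0.045 fully open at its end stop; grows towards the case's +y (the robot's left). It drags with about 3 N. While either pin is up it stops after about 1.5 mm.
- mouse: Loose white computer mouse, 105 x 60 x 32 mm, origin in the centre of its underside. Leave it alone.
- microphone: Loose desk microphone on a black foot 130 x 90 x 22 mm, about 175 mm high, origin in the centre of its underside. Leave it alone.
- fuse_tin: Loose round metal tin, 79 mm across, 40 mm high, origin in the centre of its underside. Leave it alone.

How it is judged:
By the outcome, as a careful person would: the job done as asked, in the order asked, and still so for the second after the job is handed in, with the robot touching nothing.
It also fails if it takes over 72 s, if anything falls off the work surface, if the arm or the gripper's body presses on something with over 40 N, if the wrist force passes 120 N, or if a joint passes its speed limit or range.

### The arm

A 6-joint arm with a two-finger parallel gripper is mounted at the origin on the work surface. World frame = base frame: x ahead of the robot, y to its left, z up, the work surface at z = 0. Lengths are in m, angles in rad, forces in N, time in s.
With the tool pointing down it reaches from about 0.225 to 0.875 m from the base axis. Payload 3.4 kg.
Tool frame: the origin (TCP) lies at the very end of the fingers, on their centre line; the grasp point (between the pads) lies behind it (manip.tcp_to_grasp is the z of the grasp point in the tool frame, in m); z points along the fingers, y is the direction in which the jaws open and shut (so a half turn about z gives the same grasp; the last joint's range is limited). The gripper opens to 85 mm and grips with 20 to 120 N. Pads are 22 mm wide; open, the fingers measure 114 mm over their backs; the gripper's body (76 mm by 85 mm) begins 54 mm behind the grasp point. The pads swing forward as they close: fully open they stand 13 mm farther back than shut.
Start: joints at [1.211, 0.276, 1.505, -0, 1.361, -0.121], TCP at [0.136, 0.559, 0.21] pointing down, gripper open.
Joint ranges: [-2.89, 2.89], [-0.75, 2.08], [0.22, 2.7], [-1.18, 4.32], [0.11, 2.71], [-2.7, 2.7]. Speed limits (rad/s): [2.57, 2.57, 3.14, 3.14, 3.14, 3.14].

### API

Orientations are given as a unit quaternion [w, x, y, z].
In Python, from rig import manip, eyes gives the robot as it stands.
- The arm moves only by the tool servo_tool, never from a script. Its argument "increments" is a list of rows, each an object with "slide": the shift along the tool's x, y, z in m, a list of three; "spin": the turn about the tool's z in degrees. A call has 1 to 8 rows; each row shifts and turns the commanded pose from where the row before left it, along the tool's axes as they then stand; what a row does not reach is not made up. A row lasts 1/10 s, in which the tool goes at most 50 mm and 8.59 degrees, less where a joint would pass 70% of its speed; a pose out of reach is approached as far as the arm can. A call is refused whole if a number of a shift passes 0.05 or a number of a turn 8.59, either way. A call with a gripper value outside its range is refused whole. "hand" is the opening, from 0 (shut) to 1 (fully open), set as the call begins (left out, the last holds). The fingers move at their own pace and stop on an object; "newtons" is the grip in N (left out, the last holds). Time passes only in rows, so rows that do not move let the fingers close. It gives the time, the measured TCP pose, the force and the opening at its end, in the units of the state.
- manip.get_state(): the state, without advancing time (a new reading comes with each control period).
- eyes.get_image(name): name is "scene" or "top" or "wrist"; returns the picture (384x512x3 uint8, blue, green, red); there is no depth.
- eyes.calibration(name): a dict with "fx", "fy", "cx", "cy" (pixels), "rvec" (rotation vector, rad) and "tvec" (3), from world to camera coordinates, as OpenCV has them; the wrist camera has in their place "hand_eye" (4x4, takes a point from camera to tool coordinates, whose origin is the TCP and whose axes are the flange's). Camera axes: x right, y down, z forward; pixel columns grow to the right and rows downward; lengths in m; the calibration is good to about 2 mm. A picture is of the moment at which its call begins: read the wrist's pose just before it. calibration takes no time and is no camera call.
- manip.sign_off(): hands the job in, once; it reports no verdict.
The state is a dict: "clock": time; "qpos": joint angles; "qd": joint speeds; "effort": joint torques, N m; "position": TCP position; "ee_rot": TCP orientation; "contact_force": force on the tool from outside, world axes, zero at the start; "moment": the same for the moment, N m; "width": finger opening in m.
Only numpy, scipy, OpenCV 4.12 (cv2) and the standard library are available. Lean on these libraries where they do the work, as an engineer would, in place of code of your own. Each camera call takes 0.05 s, during which the arm holds its last target.

## Working session

There is one attempt and no reset: what is moved stays moved. The work goes in short steps, Python scripts to look and compute and a tool call to move; the robot and the scene stay as the last step left them, time stands still between calls to the robot, and variables do not carry over. Pictures are saved under pics/ and viewed, and the job is handed in when it is done.

Besides the shell and the picture viewer there is one more tool, called in YAML: its name, and indented under it one key for each argument. servo_tool: Moves the arm, as the interface text tells. Its arguments: {"type":"object","properties":{"increments":{"type":"array","items":{"type":"object","properties":{"slide":{"type":"array","items":{"type":"number"}},"spin":{"type":"number"}}}},"hand":{"type":"number"},"newtons":{"type":"number"}},"required":["increments"]}

```bash
ls; mkdir -p pics; python3 - <<'E'
from rig import manip, eyes
import cv2
print(manip.get_state(), manip.tcp_to_grasp)
for n in ("scene","top","wrist"):
    c=eyes.calibration(n); print(n,c)
    cv2.imwrite(f"pics/{n}0.png",eyes.get_image(n))
E
```

```text
pics
{'clock': 0.0, 'qpos': array([ 1.21095774e+00,  2.76608588e-01,  1.50614546e+00, -1.37076108e-05,
        1.36069677e+00, -1.21015843e-01]), 'qd': array([-0.00034773, -0.00028278, -0.00054172, -0.00113742, -0.00203801,
       -0.00140653]), 'effort': array([ 7.02905036e-04, -4.16766286e+01, -2.45815748e+01,  2.39074348e-05,
        1.08676666e-02, -1.25327128e-05]), 'position': array([0.13583722, 0.55813475, 0.20872709]), 'ee_rot': array([-2.14722572e-04,  1.19126312e-01,  9.92878673e-01, -9.03957326e-04]), 'contact_force': array([ 0.09489744, -0.48935429, -0.10878363]), 'moment': array([-0.00831299,  0.0558965 , -0.00141782]), 'width': 0.08526757480169513} -0.0187
scene {'fx': 375.88799104821965, 'fy': 375.88799104821965, 'cx': 257.97234053953264, 'cy': 193.89806193748262, 'rvec': array([ 1.17539752,  2.222222  , -1.08528939]), 'tvec': array([ 0.29063296, -0.21606928,  1.43744194])}
top {'fx': 365.9023665396324, 'fy': 365.9023665396324, 'cx': 260.82100241158537, 'cy': 187.54298067879455, 'rvec': array([ 2.10131574, -2.13607075,  0.20963444]), 'tvec': array([0.05727597, 0.5843432 , 0.83873682])}
wrist {'fx': 322.1756079652921, 'fy': 322.1756079652921, 'cx': 251.0263399426867, 'cy': 196.2828024294672, 'hand_eye': array([[ 1.36245358e-04, -9.59799710e-01, -2.80685765e-01,
         7.14803189e-02],
       [ 9.99999716e-01,  3.38717495e-04, -6.72836521e-04,
         1.08477716e-04],
       [ 7.40861477e-04, -2.80685594e-01,  9.59799484e-01,
        -1.64669142e-01],
       [ 0.00000000e+00,  0.00000000e+00,  0.00000000e+00,
         1.00000000e+00]])}
```

View pics/scene0.png

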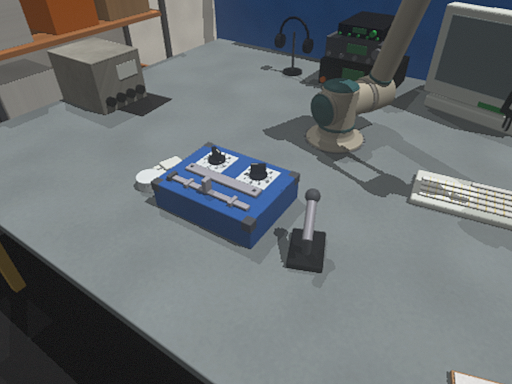

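View pics/top0.png

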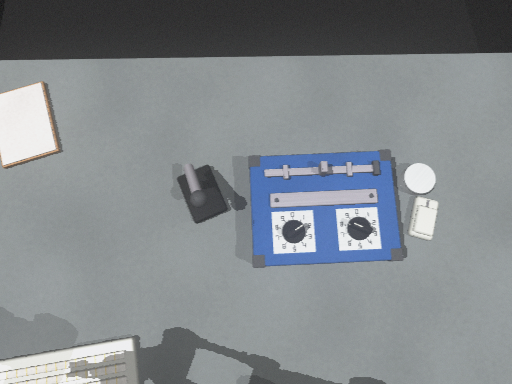

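View pics/wrist0.png

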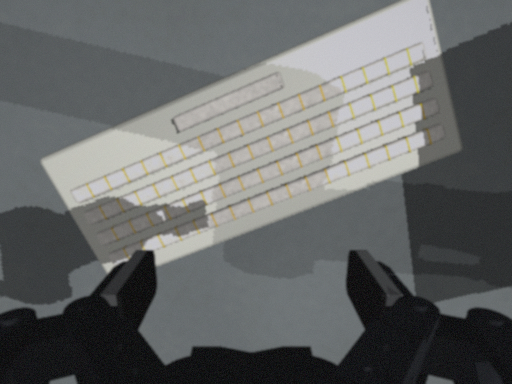

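The top view shows the case at about columns 249–402, rows 152–266. The left dial is near (294,231), the right dial near (359,228) and the bolt grip near (324,167). The microphone is to the left, the tin and mouse to the right. I'll enlarge it next.

```bash
python3 - <<'E'
import cv2
im=cv2.imread("pics/top0.png")[145:275,240:410]
cv2.imwrite("pics/top0c.png",cv2.resize(im,None,fx=4.5,fy=4.5,interpolation=cv2.INTER_CUBIC))
im=cv2.imread("pics/top0.png")[205:260,265:390]
cv2.imwrite("pics/top0d.png",cv2.resize(im,None,fx=6.4,fy=6.4,interpolation=cv2.INTER_CUBIC))
E
```

```text
(no output)
```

View pics/top0c.png

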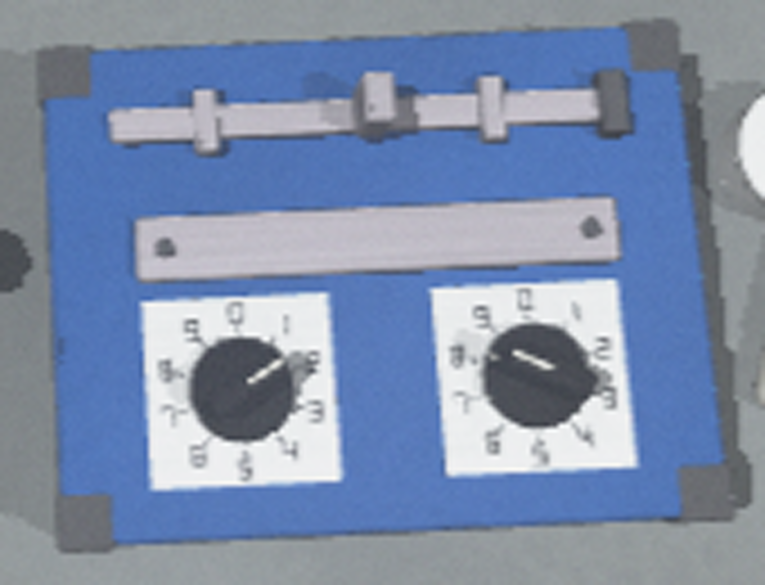

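View pics/top0d.png

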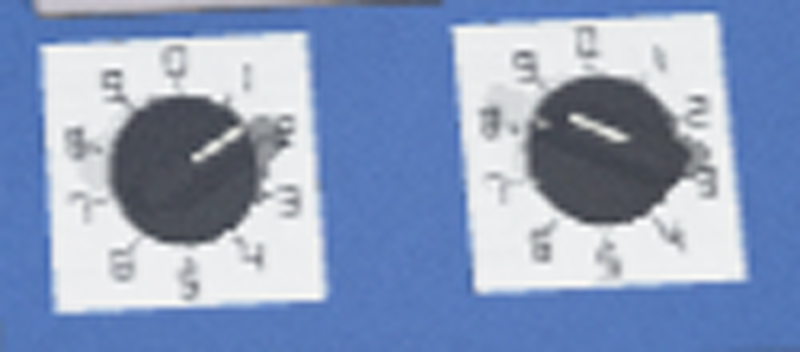

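```bash
cat > h.py <<'E'
import numpy as np, cv2
from scipy.spatial.transform import Rotation as Ro
from scipy.optimize import least_squares
from rig import manip, eyes
def cam(n,st=None):
    c=eyes.calibration(n); K=np.array([[c['fx'],0,c['cx']],[0,c['fy'],c['cy']],[0,0,1]])
    if 'rvec' in c:
        return K,Ro.from_rotvec(c['rvec']).as_matrix(),np.array(c['tvec'])
    st=st or manip.get_state()
    q=np.array(st['ee_rot']); T=np.eye(4); T[:3,:3]=Ro.from_quat(q[[1,2,3,0]]).as_matrix(); T[:3,3]=st['position']
    M=np.linalg.inv(T@c['hand_eye']); return K,M[:3,:3],M[:3,3]
def proj(C,P):
    K,R,t=C; p=(np.atleast_2d(P)@R.T+t)@K.T; return p[:,:2]/p[:,2:]
def ray(C,uv,z):
    K,R,t=C; d=R.T@np.linalg.inv(K)@np.array([*uv,1.]); o=-R.T@t; return o+d*(z-o[2])/d[2]
def case(p,P):
    x,y,a=p; P=np.atleast_2d(P); c,s=np.cos(a),np.sin(a)
    return np.c_[x+c*P[:,0]-s*P[:,1],y+s*P[:,0]+c*P[:,1],P[:,2]]
def fit(C,P,uv,p0):
    r=least_squares(lambda p:(proj(C,case(p,P))-uv).ravel(),p0); return r.x,np.abs(r.fun).max()
E
python3 - <<'E'
from h import *
C=cam("top")
uv=np.array([[38,52],[677,20],[735,520],[58,552]])/4.5+[240,145]
for q in uv: print(ray(C,q,.09).round(4))
P=np.array([[.13,.17,.09],[.13,-.17,.09],[-.13,-.17,.09],[-.13,.17,.09]])
p,e=fit(C,P,uv,[.5,0,0]); print(p,e,"cam pos",-C[1].T@C[2])
for n,P in dict(L=[-.055,.075,.123],R=[-.055,-.075,.123],B=[.085,0,.123],Btop=[.085,0,.138],Ltop=[-.055,.075,.132],Rtop=[-.055,-.075,.132]).items():
    w=case(p,P); u=proj(C,w)[0]; print(n,w.round(4),u.round(1),((u-[240,145])*4.5).round(0),((u-[265,205])*6.4).round())
# dial angles: line pixel endpoints at z=.132
for nm,a,b in (("L",(193,160),(243,128)),("R",(628,138),(573,118))):
    A=ray(C,np.array(a)/6.4+[265,205],.132);B=ray(C,np.array(b)/6.4+[265,205],.132)
    d=B-A; print(nm,A.round(4),B.round(4),np.linalg.norm(d),"angle cw",-(np.arctan2(d[1],d[0])-p[2]))
for nm,q,z in (("mic",(203,201),0.02),("tin",(420,179),.04),("mouse",(424,218),.03)): print(nm,ray(C,q,z).round(3))
E
```

```text
[0.655  0.0762 0.09  ]
[ 0.6671 -0.2659  0.09  ]
[ 0.4046 -0.2727  0.09  ]
[0.3944 0.0687 0.09  ]
[ 0.53015084 -0.09837357  0.03048295] 0.7588153623518394 cam pos [0.41049575 0.05004882 0.9365924 ]
L [[ 0.4729 -0.0251  0.123 ]] [294.5 231. ] [245. 387.] [189. 166.]
R [[ 0.4775 -0.175   0.123 ]] [362.  227.8] [549. 373.] [621. 146.]
B [[ 0.6151 -0.0958  0.123 ]] [323.2 168.2] [374. 104.] [ 373. -236.]
Btop [[ 0.6151 -0.0958  0.138 ]] [324.3 166.5] [379.  97.] [ 380. -246.]
Ltop [[ 0.4729 -0.0251  0.132 ]] [294.9 230.7] [247. 385.] [191. 164.]
Rtop [[ 0.4775 -0.175   0.132 ]] [363.1 227.4] [554. 371.] [628. 144.]
L [ 0.4743 -0.0258  0.132 ] [ 0.485  -0.0433  0.132 ] 0.02052687535761736 angle cw 1.055125262778213
R [ 0.4794 -0.1752  0.132 ] [ 0.4866 -0.1568  0.132 ] 0.01974882110029035 angle cw -1.1691521846331698
mic [0.56  0.195 0.02 ]
tin [ 0.604 -0.352  0.04 ]
mouse [ 0.507 -0.356  0.03 ]
```

The fit is good: error 0.76 px, and both dials and the bolt project where they appear. The left dial reads about 1.055 rad (1.7) and the right about 5.11 rad (8.1). Next I move above the left dial.

servo_tool:
  increments:
    - {"slide":[-0.033,-0.035,-0.003]}
    - {"slide":[-0.033,-0.035,-0.003]}
    - {"slide":[-0.033,-0.035,-0.003]}
    - {"slide":[-0.033,-0.035,-0.003]}
    - {"slide":[-0.033,-0.035,-0.003]}
    - {"slide":[-0.033,-0.035,-0.003]}
    - {"slide":[-0.033,-0.035,-0.003]}
  hand: 0.5
  newtons: 30

```text
$.increments[0]: bad value
```

servo_tool:
  increments:
    - {"slide":[-0.033,-0.035,-0.003]}
    - {"slide":[-0.033,-0.035,-0.003]}
    - {"slide":[-0.033,-0.035,-0.003]}
    - {"slide":[-0.033,-0.035,-0.003]}
    - {"slide":[-0.033,-0.035,-0.003]}
    - {"slide":[-0.033,-0.035,-0.003]}

```text
$.increments[0]: bad value
```

servo_tool:
  increments:
    - {"spin":8.5}
    - {"spin":8.5}
    - {"spin":8.5}
    - {"spin":8.5}
    - {"spin":8.5}
    - {"spin":2.5}
    - {}

```text
$.increments[0]: bad value
```

```bash
cat > look.py <<'E'
import sys
from h import *
st=manip.get_state(); im=eyes.get_image("wrist"); n=sys.argv[1]
cv2.imwrite(f"pics/{n}.png",cv2.resize(im,None,fx=1.5,fy=1.5,interpolation=cv2.INTER_CUBIC))
C=cam("wrist",st); np.savez(f"{n}.npz",*C)
x=Ro.from_quat(np.array(st['ee_rot'])[[1,2,3,0]]).as_matrix()
print(st['clock'],st['position'].round(4),x.round(3).tolist(),"yaw",np.arctan2(x[1,0],x[0,0]),st['width'],st['contact_force'].round(2),st['moment'].round(3),st['qpos'].round(2))
p=[.53015,-.09837,.03048]
for k,P in dict(L=[-.055,.075,.132],R=[-.055,-.075,.132],B=[.085,0,.138]).items(): print(k,case(p,P).round(4),(proj(C,case(p,P))*1.5).round(0))
E
python3 look.py w1
```

```text
0.15 [0.1358 0.5583 0.2089] [[-0.972, 0.236, -0.0], [0.236, 0.972, -0.001], [0.0, -0.001, -1.0]] yaw 2.9028422716361844 0.08504470246998942 [0.4  0.4  0.72] [0.011 0.012 0.032] [ 1.21  0.28  1.51 -0.    1.36 -0.12]
L [[ 0.4729 -0.0251  0.132 ]] [[-237.  858.]]
R [[ 0.4775 -0.175   0.132 ]] [[-396.  888.]]
B [[ 0.6151 -0.0958  0.138 ]] [[-222.  980.]]
```

View pics/w1.png

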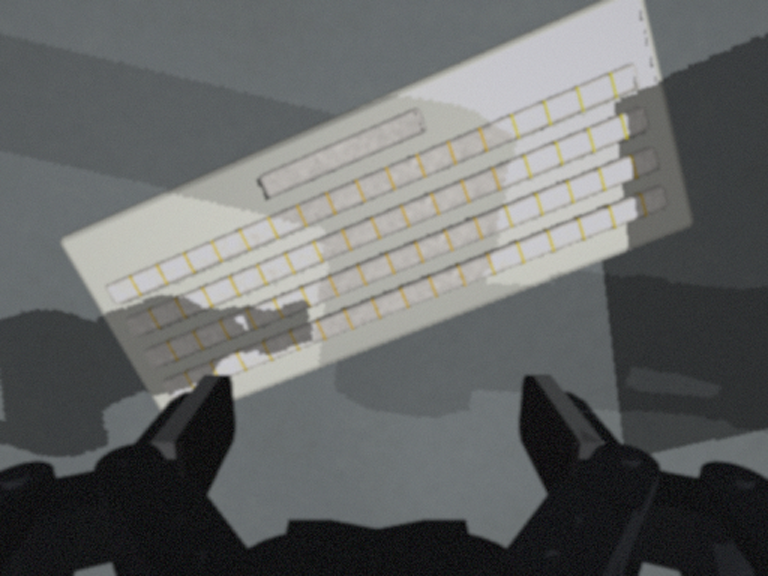

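The arm has not moved because the calls were refused: each row needs both fields. I'll resend them.

servo_tool:
  increments:
    - {"slide":[-0.033,-0.035,-0.003],"spin":0}
    - {"slide":[-0.033,-0.035,-0.003],"spin":0}
    - {"slide":[-0.033,-0.035,-0.003],"spin":0}
    - {"slide":[-0.033,-0.035,-0.003],"spin":0}
    - {"slide":[-0.033,-0.035,-0.003],"spin":0}
    - {"slide":[-0.033,-0.035,-0.003],"spin":0}
    - {"slide":[-0.033,-0.035,-0.003],"spin":0}
  hand: 0.5
  newtons: 30

```text
clock: 0.9
position: [0.3029, 0.2643, 0.2308]
ee_rot: [0.0, 0.119, 0.993, 0.0]
contact_force: [0.3, -0.0, 0.5]
width: 0.0429
```

servo_tool:
  increments:
    - {"slide":[-0.033,-0.035,-0.003],"spin":0}
    - {"slide":[-0.033,-0.035,-0.003],"spin":0}
    - {"slide":[-0.033,-0.035,-0.003],"spin":0}
    - {"slide":[-0.033,-0.035,-0.003],"spin":0}
    - {"slide":[-0.033,-0.035,-0.003],"spin":0}
    - {"slide":[-0.033,-0.035,-0.003],"spin":0}

```text
clock: 1.5
position: [0.4457, 0.0132, 0.2488]
ee_rot: [0.0, 0.119, 0.993, 0.0]
contact_force: [0.5, 1.2, -0.4]
width: 0.0431
```

servo_tool:
  increments:
    - {"slide":[0,0,0],"spin":8.5}
    - {"slide":[0,0,0],"spin":8.5}
    - {"slide":[0,0,0],"spin":8.5}
    - {"slide":[0,0,0],"spin":8.5}
    - {"slide":[0,0,0],"spin":8.5}
    - {"slide":[0,0,0],"spin":2.5}
    - {"slide":[0,0,0],"spin":0}

```text
clock: 2.2
position: [0.4451, 0.0151, 0.2485]
ee_rot: [-0.0, 0.49, 0.872, -0.0]
contact_force: [0.3, 0.4, -0.1]
width: 0.0427
```

```bash
python3 look.py w2
```

```text
2.2 [0.4451 0.0151 0.2485] [[-0.52, 0.854, -0.0], [0.854, 0.52, 0.0], [0.0, -0.0, -1.0]] yaw 2.11756547211541 0.04273261161571639 [ 0.25  0.42 -0.14] [-0.055  0.02  -0.002] [-0.12  0.06  1.69  0.    1.4  -0.67]
L [[ 0.4729 -0.0251  0.132 ]] [[381. 352.]]
R [[ 0.4775 -0.175   0.132 ]] [[276. 524.]]
B [[ 0.6151 -0.0958  0.138 ]] [[503. 535.]]
```

View pics/w2.png

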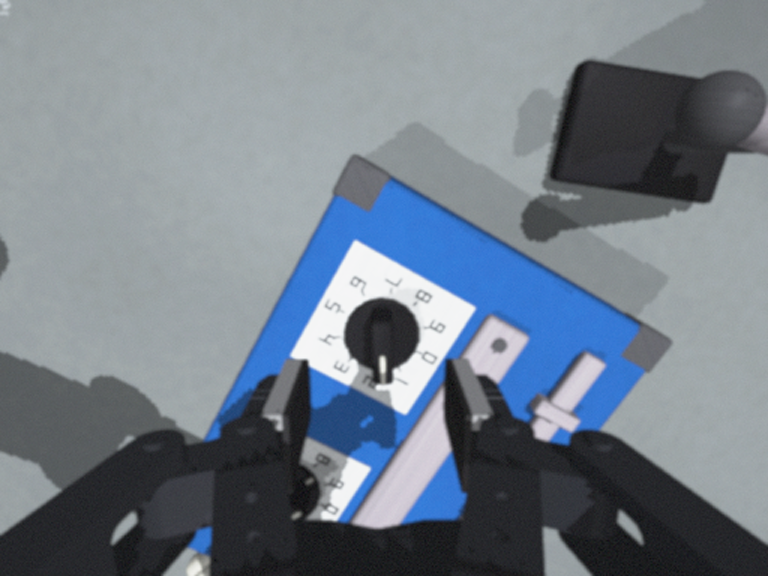

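The wrist view matches the fit. The left bar's top is centred at about (381,348), predicted at (381,352), and is aligned with the tool. I'll lower onto it.

servo_tool:
  increments:
    - {"slide":[-0.025,0.0014,0.02],"spin":0}
    - {"slide":[-0.0238,0.0014,0.02],"spin":0}
    - {"slide":[0,0,0.03],"spin":0}
    - {"slide":[0,0,0.03],"spin":0}
    - {"slide":[0,0,0.02],"spin":0}
    - {"slide":[0,0,0.012],"spin":0}
    - {"slide":[0,0,0.011],"spin":0}
    - {"slide":[0,0,0],"spin":0}

```text
clock: 3.05
position: [0.4719, -0.0249, 0.1043]
ee_rot: [-0.001, 0.49, 0.872, -0.0]
contact_force: [0.3, -1.5, -0.6]
width: 0.0428
```

```bash
python3 look.py w3
```

```text
3.05 [ 0.4719 -0.0249  0.1043] [[-0.52, 0.854, -0.003], [0.854, 0.52, 0.001], [0.002, -0.002, -1.0]] yaw 2.117920777446527 0.042763057382589585 [ 0.35 -1.48 -0.63] [ 0.034 -0.013  0.025] [-0.2   0.21  1.88  0.    1.05 -0.75]
L [[ 0.4729 -0.0251  0.132 ]] [[379. 392.]]
R [[ 0.4775 -0.175   0.132 ]] [[188. 694.]]
B [[ 0.6151 -0.0958  0.138 ]] [[602. 720.]]
```

View pics/w3.png

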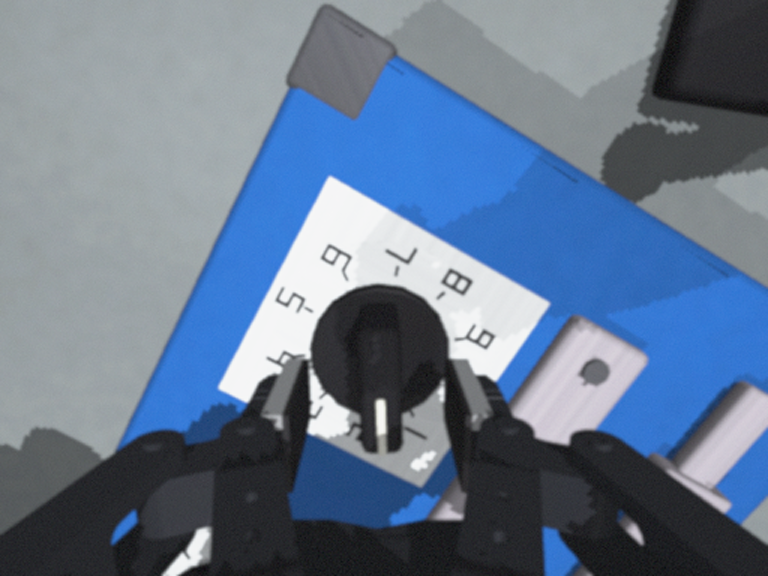

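The bar stands between the fingers, about 1 mm off centre. I'll close gently.

servo_tool:
  increments:
    - {"slide":[0,0,0],"spin":0}
    - {"slide":[0,0,0],"spin":0}
    - {"slide":[0,0,0],"spin":0}
    - {"slide":[0,0,0],"spin":0}
    - {"slide":[0,0,0],"spin":0}
    - {"slide":[0,0,0],"spin":0}
  hand: 0.0
  newtons: 30

```text
clock: 3.7
position: [0.4735, -0.0253, 0.1065]
ee_rot: [0.001, 0.49, 0.872, 0.0]
contact_force: [-1.3, -0.8, 5.8]
width: 0.0123
```

```bash
cat > s.py <<'E'
from h import *
st=manip.get_state()
x=Ro.from_quat(np.array(st['ee_rot'])[[1,2,3,0]]).as_matrix()
print(st['clock'],st['position'].round(4),"yaw",np.arctan2(x[1,0],x[0,0]).round(4),st['width'].round(4),"F",st['contact_force'].round(2),"M",st['moment'].round(3),"q6",st['qpos'][5].round(4))
E
python3 s.py
```

```text
Traceback (most recent call last):
  File "s.py", line 4, in <module>
    print(st['clock'],st['position'].round(4),"yaw",np.arctan2(x[1,0],x[0,0]).round(4),st['width'].round(4),"F",st['contact_force'].round(2),"M",st['moment'].round(3),"q6",st['qpos'][5].round(4))
                                                                                       ^^^^^^^^^^^^^^^^^
AttributeError: 'float' object has no attribute 'round'
```

servo_tool:
  increments:
    - {"slide":[0,0,-0.002],"spin":0}
    - {"slide":[0,0,0],"spin":0}

```text
clock: 3.9
position: [0.4733, -0.0253, 0.1067]
ee_rot: [0.0, 0.49, 0.872, 0.0]
contact_force: [3.0, -2.0, -10.1]
width: 0.0126
```

```bash
sed -i "s/st\['width'\].round(4)/round(st['width'],4)/;s/st\['clock'\]/round(st['clock'],2)/" s.py; python3 s.py
```

```text
3.9 [ 0.4733 -0.0253  0.1067] yaw 2.1173 0.0126 F [  3.    -2.03 -10.1 ] M [-0.31  -0.541 -0.021] q6 -0.7467
```

servo_tool:
  increments:
    - {"slide":[0,0,0.0012],"spin":2}
    - {"slide":[0,0,0],"spin":4}
    - {"slide":[0,0,0],"spin":4}
    - {"slide":[0,0,0],"spin":2}

```text
clock: 4.3
position: [0.4735, -0.0252, 0.1066]
ee_rot: [0.0, 0.579, 0.815, 0.0]
contact_force: [1.4, -1.4, -1.3]
width: 0.0123
```

```bash
python3 s.py
```

```text
4.3 [ 0.4735 -0.0252  0.1066] yaw 1.9062 0.0123 F [ 1.41 -1.42 -1.34] M [-0.178 -0.271  0.025] q6 -0.5355
```

servo_tool:
  increments:
    - {"slide":[0,0,0],"spin":4}
    - {"slide":[0,0,0],"spin":4}
    - {"slide":[0,0,0],"spin":4}
    - {"slide":[0,0,0],"spin":2}
    - {"slide":[0,0,0],"spin":1}

```text
clock: 4.8
position: [0.4737, -0.0252, 0.1066]
ee_rot: [0.001, 0.68, 0.733, 0.0]
contact_force: [2.4, -2.3, -2.0]
width: 0.0124
```

```bash
python3 s.py
```

```text
4.8 [ 0.4737 -0.0252  0.1066] yaw 1.6455 0.0124 F [ 2.39 -2.33 -2.02] M [-0.211 -0.332  0.053] q6 -0.2749
```

servo_tool:
  increments:
    - {"slide":[0,0,0],"spin":1}
    - {"slide":[0,0,0],"spin":1}

```text
clock: 5.0
position: [0.4737, -0.0252, 0.1066]
ee_rot: [0.001, 0.693, 0.721, 0.0]
contact_force: [2.7, -1.7, -2.7]
width: 0.0123
```

```bash
python3 s.py
```

```text
5.0 [ 0.4737 -0.0252  0.1066] yaw 1.6103 0.0123 F [ 2.68 -1.67 -2.71] M [-0.177 -0.535  0.083] q6 -0.2397
```

servo_tool:
  increments:
    - {"slide":[0,0,0],"spin":1}
    - {"slide":[0,0,0],"spin":1}

```text
clock: 5.2
position: [0.4737, -0.0252, 0.1066]
ee_rot: [0.001, 0.706, 0.709, 0.0]
contact_force: [2.6, -1.3, -1.5]
width: 0.0131
```

```bash
python3 s.py
```

```text
5.2 [ 0.4737 -0.0252  0.1066] yaw 1.5751 0.0131 F [ 2.55 -1.3  -1.54] M [-0.284 -0.569  0.05 ] q6 -0.2044
```

servo_tool:
  increments:
    - {"slide":[0,0,0],"spin":1}
    - {"slide":[0,0,0],"spin":1}

```text
clock: 5.4
position: [0.4737, -0.0252, 0.1066]
ee_rot: [0.001, 0.718, 0.696, 0.001]
contact_force: [3.8, -1.5, -1.5]
width: 0.012
```

```bash
python3 s.py
```

```text
5.4 [ 0.4737 -0.0252  0.1066] yaw 1.54 0.012 F [ 3.84 -1.5  -1.54] M [-0.219 -0.731  0.031] q6 -0.1694
```

servo_tool:
  increments:
    - {"slide":[0,0,0],"spin":1}
    - {"slide":[0,0,0],"spin":1}

```text
clock: 5.6
position: [0.4737, -0.0252, 0.1066]
ee_rot: [0.001, 0.73, 0.683, 0.001]
contact_force: [3.9, -0.2, -1.5]
width: 0.0127
```

```bash
python3 s.py
```

```text
5.6 [ 0.4737 -0.0252  0.1066] yaw 1.5051 0.0127 F [ 3.92 -0.22 -1.48] M [-0.237 -0.818  0.05 ] q6 -0.1345
```

servo_tool:
  increments:
    - {"slide":[0,0,0],"spin":1}
    - {"slide":[0,0,0],"spin":1}

```text
clock: 5.8
position: [0.4737, -0.0252, 0.1066]
ee_rot: [0.001, 0.742, 0.671, 0.001]
contact_force: [4.3, -1.4, -1.0]
width: 0.0127
```

```bash
python3 s.py
```

```text
5.8 [ 0.4737 -0.0252  0.1066] yaw 1.4702 0.0127 F [ 4.34 -1.44 -0.96] M [-0.252 -0.835  0.097] q6 -0.0996
```

servo_tool:
  increments:
    - {"slide":[0,0,0],"spin":1}
    - {"slide":[0,0,0],"spin":1}

```text
clock: 6.0
position: [0.4738, -0.0252, 0.1066]
ee_rot: [0.001, 0.753, 0.658, 0.001]
contact_force: [5.2, -1.0, -1.4]
width: 0.0123
```

```bash
python3 s.py
```

```text
6.0 [ 0.4738 -0.0252  0.1066] yaw 1.4353 0.0123 F [ 5.15 -1.04 -1.43] M [-0.215 -0.853  0.045] q6 -0.0647
```

servo_tool:
  increments:
    - {"slide":[0,0,0],"spin":1}
    - {"slide":[0,0,0],"spin":1}

```text
clock: 6.2
position: [0.4738, -0.0252, 0.1066]
ee_rot: [0.001, 0.765, 0.644, 0.001]
contact_force: [4.9, -0.7, -1.4]
width: 0.0128
```

```bash
python3 s.py
```

```text
6.2 [ 0.4738 -0.0252  0.1066] yaw 1.4003 0.0128 F [ 4.93 -0.72 -1.36] M [-0.234 -0.858  0.081] q6 -0.0297
```

servo_tool:
  increments:
    - {"slide":[0,0,0],"spin":1}
    - {"slide":[0,0,0],"spin":1}

```text
clock: 6.4
position: [0.4738, -0.0252, 0.1066]
ee_rot: [0.001, 0.776, 0.631, 0.001]
contact_force: [5.3, -1.4, -1.9]
width: 0.0126
```

```bash
python3 s.py
```

```text
6.4 [ 0.4738 -0.0252  0.1066] yaw 1.3655 0.0126 F [ 5.27 -1.43 -1.92] M [-0.23  -0.882  0.095] q6 0.0051
```

servo_tool:
  increments:
    - {"slide":[0,0,0],"spin":1}
    - {"slide":[0,0,0],"spin":1}

```text
clock: 6.6
position: [0.4738, -0.0252, 0.1066]
ee_rot: [0.001, 0.787, 0.617, 0.001]
contact_force: [5.6, -1.3, -1.1]
width: 0.0128
```

```bash
python3 s.py
```

```text
6.6 [ 0.4738 -0.0252  0.1066] yaw 1.3305 0.0128 F [ 5.58 -1.26 -1.12] M [-0.259 -0.918  0.022] q6 0.0402
```

servo_tool:
  increments:
    - {"slide":[0,0,0],"spin":1}
    - {"slide":[0,0,0],"spin":1}

```text
clock: 6.8
position: [0.4739, -0.0252, 0.1066]
ee_rot: [0.001, 0.797, 0.603, 0.001]
contact_force: [5.3, -0.5, -2.3]
width: 0.0126
```

```bash
python3 s.py
```

```text
6.8 [ 0.4739 -0.0252  0.1066] yaw 1.2956 0.0126 F [ 5.32 -0.48 -2.28] M [-0.244 -0.906  0.074] q6 0.075
```

servo_tool:
  increments:
    - {"slide":[0,0,0],"spin":1}
    - {"slide":[0,0,0],"spin":1}

```text
clock: 7.0
position: [0.4739, -0.0252, 0.1066]
ee_rot: [0.001, 0.808, 0.589, 0.001]
contact_force: [6.1, -1.6, -1.7]
width: 0.0127
```

```bash
python3 s.py
```

```text
7.0 [ 0.4739 -0.0252  0.1066] yaw 1.2607 0.0127 F [ 6.13 -1.58 -1.68] M [-0.269 -0.948  0.06 ] q6 0.1099
```

servo_tool:
  increments:
    - {"slide":[0,0,0],"spin":1}
    - {"slide":[0,0,0],"spin":1}

```text
clock: 7.2
position: [0.4739, -0.0252, 0.1066]
ee_rot: [0.001, 0.818, 0.575, 0.001]
contact_force: [4.9, -1.9, -0.8]
width: 0.0126
```

```bash
python3 s.py
```

```text
7.2 [ 0.4739 -0.0252  0.1066] yaw 1.2258 0.0126 F [ 4.9  -1.88 -0.83] M [-0.252 -0.943  0.079] q6 0.1449
```

servo_tool:
  increments:
    - {"slide":[0,0,0],"spin":1}
    - {"slide":[0,0,0],"spin":1}

```text
clock: 7.4
position: [0.4739, -0.0253, 0.1066]
ee_rot: [0.001, 0.828, 0.561, 0.001]
contact_force: [5.5, -0.6, -1.8]
width: 0.0121
```

```bash
python3 s.py
```

```text
7.4 [ 0.4739 -0.0253  0.1066] yaw 1.1908 0.0121 F [ 5.51 -0.58 -1.78] M [-0.193 -0.921  0.009] q6 0.1797
```

servo_tool:
  increments:
    - {"slide":[0,0,0],"spin":1}
    - {"slide":[0,0,0],"spin":1}

```text
clock: 7.6
position: [0.4739, -0.0252, 0.1066]
ee_rot: [0.001, 0.838, 0.546, 0.001]
contact_force: [5.2, -0.9, -2.1]
width: 0.0125
```

```bash
python3 s.py
```

```text
7.6 [ 0.4739 -0.0252  0.1066] yaw 1.1558 0.0125 F [ 5.15 -0.86 -2.08] M [-0.278 -0.9    0.025] q6 0.2147
```

servo_tool:
  increments:
    - {"slide":[0,0,0],"spin":1}
    - {"slide":[0,0,0],"spin":1}

```text
clock: 7.8
position: [0.474, -0.0253, 0.1066]
ee_rot: [0.001, 0.847, 0.532, 0.001]
contact_force: [6.0, -1.5, -1.2]
width: 0.0126
```

```bash
python3 s.py
```

```text
7.8 [ 0.474  -0.0253  0.1066] yaw 1.1209 0.0126 F [ 5.97 -1.55 -1.21] M [-0.265 -0.977  0.041] q6 0.2497
```

```bash
python3 look.py w4
```

```text
7.8 [ 0.474  -0.0253  0.1066] [[0.435, 0.9, 0.002], [0.9, -0.435, -0.0], [0.001, 0.002, -1.0]] yaw 1.1208634884590782 0.012623255147989381 [ 5.97 -1.55 -1.21] [-0.265 -0.977  0.041] [-0.2   0.21  1.87  0.    1.05  0.25]
L [[ 0.4729 -0.0251  0.132 ]] [[374. 387.]]
R [[ 0.4775 -0.175   0.132 ]] [[550. 692.]]
B [[ 0.6151 -0.0958  0.138 ]] [[889. 401.]]
```

View pics/w4.png

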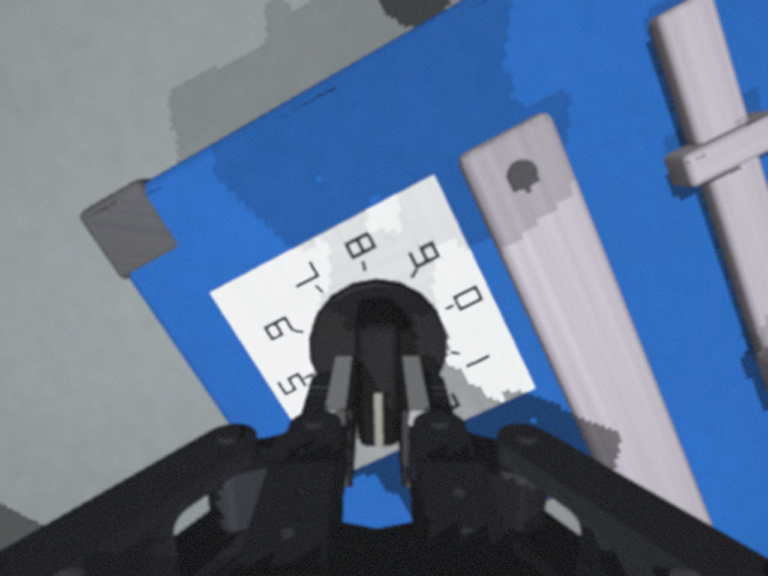

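The bar turned with the gripper; its tail sits just past 8, so the pointer is near 3.25. No catch yet, so I continue.

servo_tool:
  increments:
    - {"slide":[0,0,0],"spin":1}
    - {"slide":[0,0,0],"spin":1}

```text
clock: 8.05
position: [0.474, -0.0253, 0.1066]
ee_rot: [0.001, 0.856, 0.517, 0.001]
contact_force: [5.7, -1.1, -3.0]
width: 0.0124
```

```bash
python3 s.py
```

```text
8.05 [ 0.474  -0.0253  0.1066] yaw 1.0861 0.0124 F [ 5.71 -1.13 -3.03] M [-0.25  -0.922  0.024] q6 0.2845
```

servo_tool:
  increments:
    - {"slide":[0,0,0],"spin":1}
    - {"slide":[0,0,0],"spin":1}

```text
clock: 8.25
position: [0.474, -0.0253, 0.1066]
ee_rot: [0.001, 0.865, 0.502, 0.001]
contact_force: [5.5, -2.0, -2.3]
width: 0.0124
```

```bash
python3 s.py
```

```text
8.25 [ 0.474  -0.0253  0.1066] yaw 1.0511 0.0124 F [ 5.54 -2.01 -2.29] M [-0.24  -0.95   0.069] q6 0.3195
```

servo_tool:
  increments:
    - {"slide":[0,0,0],"spin":1}
    - {"slide":[0,0,0],"spin":1}

```text
clock: 8.45
position: [0.474, -0.0253, 0.1066]
ee_rot: [0.001, 0.874, 0.487, 0.001]
contact_force: [4.4, -1.6, -2.5]
width: 0.0125
```

```bash
python3 s.py
```

```text
8.45 [ 0.474  -0.0253  0.1066] yaw 1.0162 0.0125 F [ 4.41 -1.62 -2.51] M [-0.276 -0.995  0.071] q6 0.3544
```

servo_tool:
  increments:
    - {"slide":[0,0,0],"spin":1}
    - {"slide":[0,0,0],"spin":1}

```text
clock: 8.65
position: [0.474, -0.0254, 0.1066]
ee_rot: [0.001, 0.882, 0.471, 0.001]
contact_force: [5.7, -1.4, -2.7]
width: 0.0128
```

```bash
python3 s.py; python3 look.py w5
```

```text
8.65 [ 0.474  -0.0254  0.1066] yaw 0.9818 0.0128 F [ 5.69 -1.38 -2.66] M [-0.322 -0.906  0.204] q6 0.3889
8.65 [ 0.474  -0.0254  0.1066] [[0.556, 0.832, 0.002], [0.832, -0.556, -0.001], [0.001, 0.002, -1.0]] yaw 0.9818081690211514 0.012827466392836055 [ 5.69 -1.38 -2.66] [-0.322 -0.906  0.204] [-0.2   0.21  1.87 -0.    1.05  0.39]
L [[ 0.4729 -0.0251  0.132 ]] [[374. 387.]]
R [[ 0.4775 -0.175   0.132 ]] [[598. 671.]]
B [[ 0.6151 -0.0958  0.138 ]] [[907. 334.]]
```

View pics/w5.png

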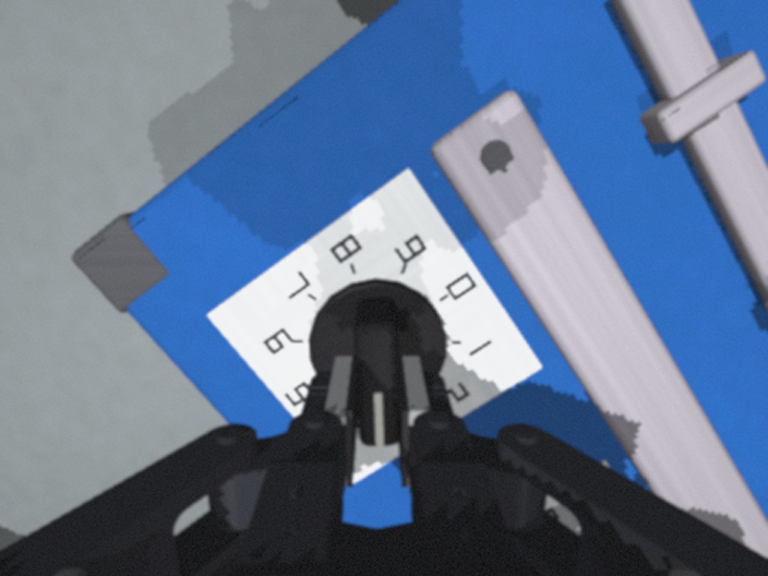

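The torque jumped to 0.20 N m, which is the catch. I'll confirm it by turning back a little and feeling for the other side of the notch.

servo_tool:
  increments:
    - {"slide":[0,0,0],"spin":-1}
    - {"slide":[0,0,0],"spin":-1.5}
    - {"slide":[0,0,0],"spin":0}

```text
clock: 9.0
position: [0.474, -0.0253, 0.1066]
ee_rot: [0.001, 0.871, 0.491, 0.001]
contact_force: [5.6, -1.2, -2.0]
width: 0.0121
```

```bash
python3 s.py
```

```text
9.0 [ 0.474  -0.0253  0.1066] yaw 1.026 0.0121 F [ 5.61 -1.2  -2.  ] M [-0.236 -0.983  0.017] q6 0.3445
```

servo_tool:
  increments:
    - {"slide":[0,0,0],"spin":-1}
    - {"slide":[0,0,0],"spin":-1}

```text
clock: 9.2
position: [0.474, -0.0253, 0.1066]
ee_rot: [0.001, 0.863, 0.506, 0.001]
contact_force: [5.2, -1.4, -1.4]
width: 0.0129
```

```bash
python3 s.py
```

```text
9.2 [ 0.474  -0.0253  0.1066] yaw 1.0611 0.0129 F [ 5.2  -1.36 -1.45] M [-0.289 -0.945 -0.041] q6 0.3094
```

servo_tool:
  increments:
    - {"slide":[0,0,0],"spin":-0.7}
    - {"slide":[0,0,0],"spin":-0.7}

```text
clock: 9.4
position: [0.474, -0.0253, 0.1066]
ee_rot: [0.001, 0.856, 0.516, 0.001]
contact_force: [5.6, -0.5, -1.0]
width: 0.0122
```

```bash
python3 s.py
```

```text
9.4 [ 0.474  -0.0253  0.1066] yaw 1.0854 0.0122 F [ 5.6  -0.54 -1.03] M [-0.274 -0.884 -0.083] q6 0.2852
```

servo_tool:
  increments:
    - {"slide":[0,0,0],"spin":-0.5}
    - {"slide":[0,0,0],"spin":-0.5}

```text
clock: 9.6
position: [0.474, -0.0253, 0.1066]
ee_rot: [0.001, 0.852, 0.524, 0.001]
contact_force: [5.6, -2.0, -2.0]
width: 0.0125
```

```bash
python3 s.py
```

```text
9.6 [ 0.474  -0.0253  0.1066] yaw 1.1026 0.0125 F [ 5.56 -2.   -1.98] M [-0.252 -0.974 -0.009] q6 0.2679
```

servo_tool:
  increments:
    - {"slide":[0,0,0],"spin":-0.5}
    - {"slide":[0,0,0],"spin":-0.5}

```text
clock: 9.8
position: [0.474, -0.0253, 0.1066]
ee_rot: [0.001, 0.847, 0.531, 0.001]
contact_force: [5.4, -1.2, -2.8]
width: 0.0125
```

```bash
python3 s.py
```

```text
9.8 [ 0.474  -0.0253  0.1066] yaw 1.12 0.0125 F [ 5.38 -1.23 -2.84] M [-0.271 -0.938 -0.102] q6 0.2505
```

servo_tool:
  increments:
    - {"slide":[0,0,0],"spin":-0.7}
    - {"slide":[0,0,0],"spin":-0.7}

```text
clock: 10.0
position: [0.474, -0.0252, 0.1066]
ee_rot: [0.001, 0.841, 0.541, 0.001]
contact_force: [4.9, -1.0, -2.4]
width: 0.0123
```

```bash
python3 s.py
```

```text
10.0 [ 0.474  -0.0252  0.1066] yaw 1.1444 0.0123 F [ 4.9  -1.04 -2.37] M [-0.226 -0.936 -0.132] q6 0.226
```

servo_tool:
  increments:
    - {"slide":[0,0,0],"spin":-0.5}
    - {"slide":[0,0,0],"spin":-0.5}

```text
clock: 10.2
position: [0.474, -0.0252, 0.1066]
ee_rot: [0.001, 0.836, 0.549, 0.001]
contact_force: [5.4, -1.4, -1.6]
width: 0.0122
```

```bash
python3 s.py; python3 look.py w6
```

```text
10.2 [ 0.474  -0.0252  0.1066] yaw 1.1615 0.0122 F [ 5.42 -1.43 -1.65] M [-0.239 -0.911 -0.189] q6 0.2089
10.2 [ 0.474  -0.0252  0.1066] [[0.398, 0.917, 0.002], [0.917, -0.398, -0.0], [0.001, 0.002, -1.0]] yaw 1.1614624789366355 0.012200156600586575 [ 5.42 -1.43 -1.65] [-0.239 -0.911 -0.189] [-0.2   0.21  1.87  0.    1.05  0.21]
L [[ 0.4729 -0.0251  0.132 ]] [[374. 387.]]
R [[ 0.4775 -0.175   0.132 ]] [[535. 697.]]
B [[ 0.6151 -0.0958  0.138 ]] [[883. 420.]]
```

View pics/w6.png

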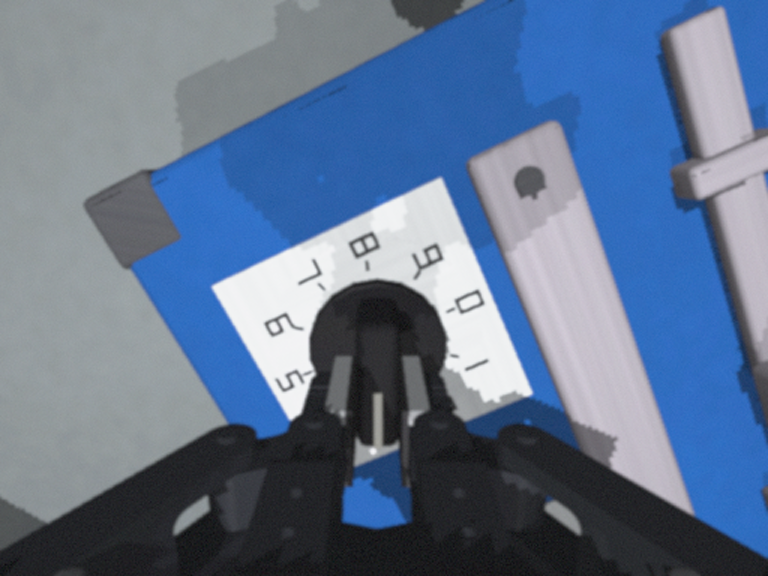

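It is caught on both sides: −0.19 N m at yaw 1.16 and +0.20 N m at yaw 0.98. The middle, yaw about 1.07, puts the dial near 2.10. I'll centre the dial, release and lift.

servo_tool:
  increments:
    - {"slide":[0,0,0],"spin":2}
    - {"slide":[0,0,0],"spin":2}
    - {"slide":[0,0,0],"spin":1}
    - {"slide":[0,0,0],"spin":0.2}

```text
clock: 10.65
position: [0.474, -0.0253, 0.1066]
ee_rot: [0.001, 0.86, 0.51, 0.001]
contact_force: [5.2, -1.3, -1.9]
width: 0.0122
```

```bash
python3 s.py
```

```text
10.65 [ 0.474  -0.0253  0.1066] yaw 1.0707 0.0122 F [ 5.18 -1.31 -1.92] M [-0.272 -0.969  0.078] q6 0.2999
```

servo_tool:
  increments:
    - {"slide":[0,0,0],"spin":0}
    - {"slide":[0,0,0],"spin":0}
    - {"slide":[0,0,0],"spin":0}
    - {"slide":[0,0,-0.02],"spin":0}
    - {"slide":[0,0,-0.03],"spin":0}
    - {"slide":[0,0,-0.03],"spin":0}
  hand: 0.5

```text
clock: 11.25
position: [0.4715, -0.0247, 0.1867]
ee_rot: [-0.001, 0.86, 0.511, -0.001]
contact_force: [0.8, -0.1, 0.4]
width: 0.043
```

```bash
python3 look.py w7
```

```text
11.25 [ 0.4715 -0.0247  0.1867] [[0.479, 0.878, -0.003], [0.878, -0.479, 0.001], [-0.001, -0.003, -1.0]] yaw 1.07171249258877 0.04297405720540273 [ 0.8  -0.08  0.44] [ 0.032 -0.02   0.03 ] [-0.2   0.14  1.75  0.    1.26  0.3 ]
L [[ 0.4729 -0.0251  0.132 ]] [[380. 308.]]
R [[ 0.4775 -0.175   0.132 ]] [[517. 531.]]
B [[ 0.6151 -0.0958  0.138 ]] [[725. 300.]]
```

View pics/w7.png

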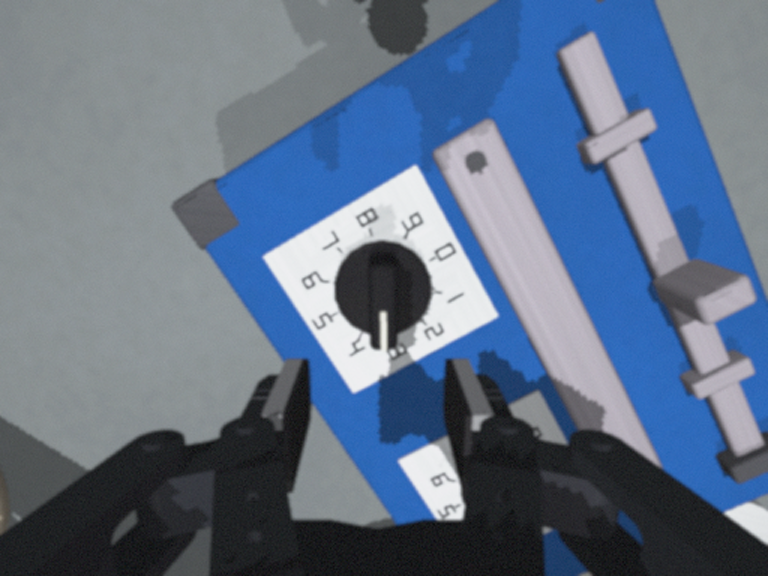

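The left pointer rests at about 3.35, inside its worn range. Next is the right dial. I'll go partway and look.

servo_tool:
  increments:
    - {"slide":[-0.026,0.0255,-0.02],"spin":0}
    - {"slide":[-0.027,0.0255,-0.02],"spin":0}
    - {"slide":[-0.027,0.0262,0],"spin":0}
    - {"slide":[0,0,0],"spin":-7.3}
    - {"slide":[0,0,0],"spin":0}

```text
clock: 11.8
position: [0.5018, -0.1328, 0.2258]
ee_rot: [-0.001, 0.826, 0.564, -0.0]
contact_force: [-0.3, -0.2, -0.0]
width: 0.0425
```

```bash
python3 look.py w8
```

```text
11.8 [ 0.5018 -0.1328  0.2258] [[0.365, 0.931, -0.002], [0.931, -0.365, 0.001], [0.0, -0.002, -1.0]] yaw 1.1973275154262644 0.042458438054860756 [-0.29 -0.24 -0.01] [0.005 0.024 0.016] [-0.39  0.18  1.59  0.    1.37 -0.02]
L [[ 0.4729 -0.0251  0.132 ]] [[246. 115.]]
R [[ 0.4775 -0.175   0.132 ]] [[365. 367.]]
B [[ 0.6151 -0.0958  0.138 ]] [[562. 144.]]
```

View pics/w8.png

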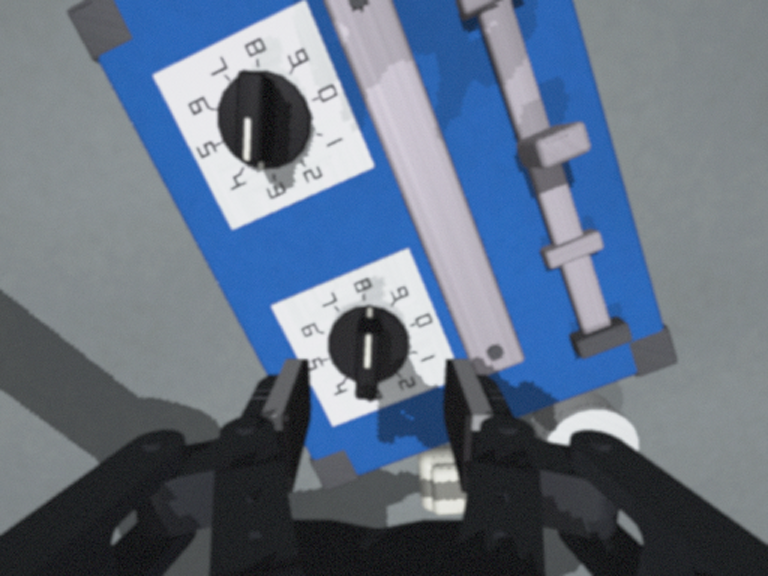

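The right pointer, from (368,368) up to (369,333), is aligned with the tool and points near 8.1. The mouse and tin are well clear. I'll lower and grip.

servo_tool:
  increments:
    - {"slide":[-0.024,-0.0033,0.01],"spin":0}
    - {"slide":[-0.0242,-0.0032,0.015],"spin":0}
    - {"slide":[0,0,0.03],"spin":0}
    - {"slide":[0,0,0.03],"spin":0}
    - {"slide":[0,0,0.02],"spin":0}
    - {"slide":[0,0,0.015],"spin":0}
    - {"slide":[0,0,0],"spin":0}

```text
clock: 12.55
position: [0.4766, -0.1727, 0.1042]
ee_rot: [-0.003, 0.826, 0.564, -0.001]
contact_force: [-0.3, 0.5, 0.7]
width: 0.0427
```

```bash
python3 look.py w9
```

```text
12.55 [ 0.4766 -0.1727  0.1042] [[0.364, 0.931, -0.005], [0.931, -0.364, 0.003], [0.001, -0.006, -1.0]] yaw 1.1983431800418507 0.04270074624491348 [-0.3   0.51  0.75] [-0.06  -0.034 -0.009] [-0.49  0.26  1.81  0.    1.08 -0.11]
L [[ 0.4729 -0.0251  0.132 ]] [[ 133. -135.]]
R [[ 0.4775 -0.175   0.132 ]] [[382. 395.]]
B [[ 0.6151 -0.0958  0.138 ]] [[817. -77.]]
```

View pics/w9.png

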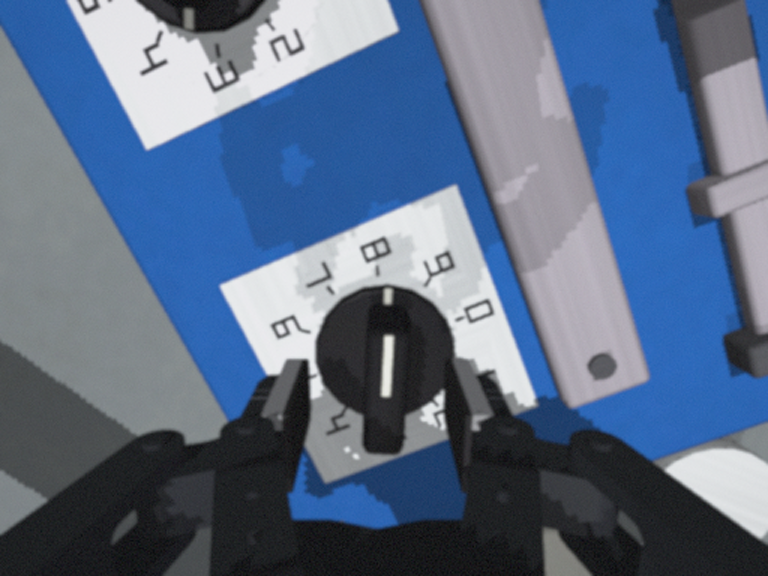

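The bar is about 2.5 mm off the jaw centre (col 386 against 376) and tilted about 2.5°. I'll correct both, then close.

servo_tool:
  increments:
    - {"slide":[0,0.0025,-0.001],"spin":2.3}
    - {"slide":[0,0,0],"spin":0}

```text
clock: 12.8
position: [0.4823, -0.1757, 0.1086]
ee_rot: [0.001, 0.837, 0.548, 0.001]
contact_force: [-0.2, 0.2, -0.5]
width: 0.0425
```

servo_tool:
  increments:
    - {"slide":[0,0,0],"spin":0}
    - {"slide":[0,0,0],"spin":0}
    - {"slide":[0,0,0],"spin":0}
    - {"slide":[0,0,0],"spin":0}
    - {"slide":[0,0,0],"spin":0}
    - {"slide":[0,0,0],"spin":0}
  hand: 0.0
  newtons: 30

```text
clock: 13.4
position: [0.4791, -0.1746, 0.108]
ee_rot: [-0.002, 0.837, 0.548, -0.001]
contact_force: [-4.9, 2.0, 6.7]
width: 0.0121
```

```bash
python3 s.py
```

```text
13.4 [ 0.4791 -0.1746  0.108 ] yaw 1.1594 0.0121 F [-4.93  2.01  6.68] M [ 0.387  0.817 -0.056] q6 -0.0745
```

servo_tool:
  increments:
    - {"slide":[0,0,-0.0008],"spin":-2}
    - {"slide":[0,0,0],"spin":-4}
    - {"slide":[0,0,0],"spin":-4}
    - {"slide":[0,0,0],"spin":-2}

```text
clock: 13.8
position: [0.4788, -0.1744, 0.1081]
ee_rot: [-0.002, 0.774, 0.633, -0.001]
contact_force: [-3.4, 1.5, 2.9]
width: 0.0121
```

```bash
python3 s.py
```

```text
13.8 [ 0.4788 -0.1744  0.1081] yaw 1.3707 0.0121 F [-3.39  1.53  2.9 ] M [ 0.269  0.732 -0.114] q6 -0.2858
```

servo_tool:
  increments:
    - {"slide":[0,0,0],"spin":-4}
    - {"slide":[0,0,0],"spin":-4}
    - {"slide":[0,0,0],"spin":-3}
    - {"slide":[0,0,0],"spin":-1}

```text
clock: 14.2
position: [0.4785, -0.1744, 0.1081]
ee_rot: [-0.003, 0.704, 0.71, -0.001]
contact_force: [-5.2, 1.5, 4.4]
width: 0.0124
```

```bash
python3 s.py
```

```text
14.2 [ 0.4785 -0.1744  0.1081] yaw 1.5793 0.0124 F [-5.16  1.51  4.4 ] M [ 0.351  0.88  -0.053] q6 -0.4943
```

servo_tool:
  increments:
    - {"slide":[0,0,0],"spin":-1}
    - {"slide":[0,0,0],"spin":-1}

```text
clock: 14.4
position: [0.4785, -0.1744, 0.1081]
ee_rot: [-0.003, 0.692, 0.722, -0.001]
contact_force: [-5.5, 2.1, 4.4]
width: 0.0122
```

```bash
python3 s.py
```

```text
14.4 [ 0.4785 -0.1744  0.1081] yaw 1.6135 0.0122 F [-5.53  2.06  4.4 ] M [ 0.364  0.942 -0.058] q6 -0.5286
```

servo_tool:
  increments:
    - {"slide":[0,0,0],"spin":-1}
    - {"slide":[0,0,0],"spin":-1}

```text
clock: 14.6
position: [0.4785, -0.1744, 0.1081]
ee_rot: [-0.003, 0.679, 0.734, -0.001]
contact_force: [-4.8, 2.3, 3.6]
width: 0.0124
```

```bash
python3 s.py
```

```text
14.6 [ 0.4785 -0.1744  0.1081] yaw 1.6485 0.0124 F [-4.81  2.27  3.55] M [ 0.33   0.942 -0.065] q6 -0.5635
```

servo_tool:
  increments:
    - {"slide":[0,0,0],"spin":-1}
    - {"slide":[0,0,0],"spin":-1}

```text
clock: 14.8
position: [0.4784, -0.1744, 0.1081]
ee_rot: [-0.003, 0.666, 0.746, -0.001]
contact_force: [-5.1, 2.2, 3.9]
width: 0.0124
```

```bash
python3 s.py
```

```text
14.8 [ 0.4784 -0.1744  0.1081] yaw 1.6834 0.0124 F [-5.07  2.18  3.88] M [ 0.364  0.968 -0.122] q6 -0.5984
```

servo_tool:
  increments:
    - {"slide":[0,0,0],"spin":-1}
    - {"slide":[0,0,0],"spin":-1}

```text
clock: 15.0
position: [0.4783, -0.1744, 0.1081]
ee_rot: [-0.003, 0.653, 0.757, -0.001]
contact_force: [-4.8, 1.8, 4.1]
width: 0.0121
```

```bash
python3 s.py
```

```text
15.0 [ 0.4783 -0.1744  0.1081] yaw 1.7185 0.0121 F [-4.82  1.84  4.1 ] M [0.312 0.97  0.007] q6 -0.6334
```

servo_tool:
  increments:
    - {"slide":[0,0,0],"spin":-1}
    - {"slide":[0,0,0],"spin":-1}

```text
clock: 15.2
position: [0.4782, -0.1744, 0.108]
ee_rot: [-0.003, 0.64, 0.769, -0.001]
contact_force: [-5.1, 2.0, 4.0]
width: 0.0124
```

```bash
python3 s.py
```

```text
15.2 [ 0.4782 -0.1744  0.108 ] yaw 1.7533 0.0124 F [-5.1   2.    4.02] M [ 0.298  0.967 -0.001] q6 -0.6682
```

servo_tool:
  increments:
    - {"slide":[0,0,0],"spin":-1}
    - {"slide":[0,0,0],"spin":-1}

```text
clock: 15.4
position: [0.4782, -0.1744, 0.1081]
ee_rot: [-0.003, 0.626, 0.78, -0.001]
contact_force: [-5.9, 2.4, 4.2]
width: 0.0122
```

```bash
python3 s.py
```

```text
15.4 [ 0.4782 -0.1744  0.1081] yaw 1.7883 0.0122 F [-5.9   2.42  4.22] M [ 0.275  1.047 -0.079] q6 -0.7032
```

servo_tool:
  increments:
    - {"slide":[0,0,0],"spin":-1}
    - {"slide":[0,0,0],"spin":-1}

```text
clock: 15.6
position: [0.4781, -0.1745, 0.1081]
ee_rot: [-0.003, 0.612, 0.79, -0.001]
contact_force: [-6.2, 2.0, 3.0]
width: 0.0123
```

```bash
python3 s.py
```

```text
15.6 [ 0.4781 -0.1745  0.1081] yaw 1.8232 0.0123 F [-6.18  2.    2.97] M [ 0.239  1.027 -0.066] q6 -0.7381
```

servo_tool:
  increments:
    - {"slide":[0,0,0],"spin":-1}
    - {"slide":[0,0,0],"spin":-1}

```text
clock: 15.8
position: [0.4781, -0.1744, 0.108]
ee_rot: [-0.003, 0.599, 0.801, -0.001]
contact_force: [-5.8, 2.0, 3.7]
width: 0.0121
```

```bash
python3 s.py
```

```text
15.8 [ 0.4781 -0.1744  0.108 ] yaw 1.8579 0.0121 F [-5.8   2.02  3.74] M [ 0.312  1.006 -0.115] q6 -0.7728
```

servo_tool:
  increments:
    - {"slide":[0,0,0],"spin":-1}
    - {"slide":[0,0,0],"spin":-1}

```text
clock: 16.0
position: [0.4781, -0.1744, 0.108]
ee_rot: [-0.003, 0.585, 0.811, -0.001]
contact_force: [-5.6, 2.0, 3.9]
width: 0.0121
```

```bash
python3 s.py
```

```text
16.0 [ 0.4781 -0.1744  0.108 ] yaw 1.8923 0.0121 F [-5.59  1.98  3.9 ] M [ 0.317  1.066 -0.195] q6 -0.8074
```

Now −0.195 N m, so it looks like the catch. I'll check from the other side.

servo_tool:
  increments:
    - {"slide":[0,0,0],"spin":2}
    - {"slide":[0,0,0],"spin":2}
    - {"slide":[0,0,0],"spin":1.5}

```text
clock: 16.3
position: [0.4782, -0.1744, 0.108]
ee_rot: [-0.003, 0.623, 0.782, -0.001]
contact_force: [-6.0, 1.8, 4.3]
width: 0.0121
```

```bash
python3 s.py
```

```text
16.3 [ 0.4782 -0.1744  0.108 ] yaw 1.7952 0.0121 F [-6.03  1.76  4.31] M [ 0.387  0.984 -0.   ] q6 -0.7101
```

servo_tool:
  increments:
    - {"slide":[0,0,0],"spin":1}
    - {"slide":[0,0,0],"spin":1}

```text
clock: 16.5
position: [0.4782, -0.1744, 0.108]
ee_rot: [-0.003, 0.637, 0.771, -0.001]
contact_force: [-5.4, 1.9, 3.1]
width: 0.0123
```

```bash
python3 s.py
```

```text
16.5 [ 0.4782 -0.1744  0.108 ] yaw 1.7608 0.0123 F [-5.43  1.91  3.15] M [0.306 0.954 0.03 ] q6 -0.6757
```

servo_tool:
  increments:
    - {"slide":[0,0,0],"spin":0.8}
    - {"slide":[0,0,0],"spin":0.7}

```text
clock: 16.7
position: [0.4783, -0.1745, 0.108]
ee_rot: [-0.003, 0.647, 0.763, -0.001]
contact_force: [-4.7, 1.5, 3.2]
width: 0.0122
```

```bash
python3 s.py
```

```text
16.7 [ 0.4783 -0.1745  0.108 ] yaw 1.7347 0.0122 F [-4.69  1.47  3.22] M [0.38  0.97  0.082] q6 -0.6497
```

servo_tool:
  increments:
    - {"slide":[0,0,0],"spin":0.8}
    - {"slide":[0,0,0],"spin":0.7}

```text
clock: 16.9
position: [0.4783, -0.1745, 0.108]
ee_rot: [-0.003, 0.657, 0.754, -0.001]
contact_force: [-5.3, 1.3, 3.6]
width: 0.012
```

```bash
python3 s.py
```

```text
16.9 [ 0.4783 -0.1745  0.108 ] yaw 1.7088 0.012 F [-5.33  1.26  3.63] M [0.309 0.92  0.079] q6 -0.6237
```

servo_tool:
  increments:
    - {"slide":[0,0,0],"spin":0.8}
    - {"slide":[0,0,0],"spin":0.7}

```text
clock: 17.1
position: [0.4783, -0.1745, 0.1081]
ee_rot: [-0.003, 0.666, 0.746, -0.001]
contact_force: [-4.8, 1.9, 4.3]
width: 0.0121
```

```bash
python3 s.py; python3 look.py w10
```

```text
17.1 [ 0.4783 -0.1745  0.1081] yaw 1.683 0.0121 F [-4.83  1.86  4.29] M [0.297 0.964 0.203] q6 -0.5978
17.1 [ 0.4783 -0.1745  0.1081] [[-0.112, 0.994, -0.006], [0.994, 0.112, 0.002], [0.003, -0.005, -1.0]] yaw 1.6830289735882338 0.012106197751289785 [-4.83  1.86  4.29] [0.297 0.964 0.203] [-0.49  0.26  1.8  -0.    1.09 -0.6 ]
L [[ 0.4729 -0.0251  0.132 ]] [[ 425. -192.]]
R [[ 0.4775 -0.175   0.132 ]] [[374. 386.]]
B [[ 0.6151 -0.0958  0.138 ]] [[910. 185.]]
```

View pics/w10.png

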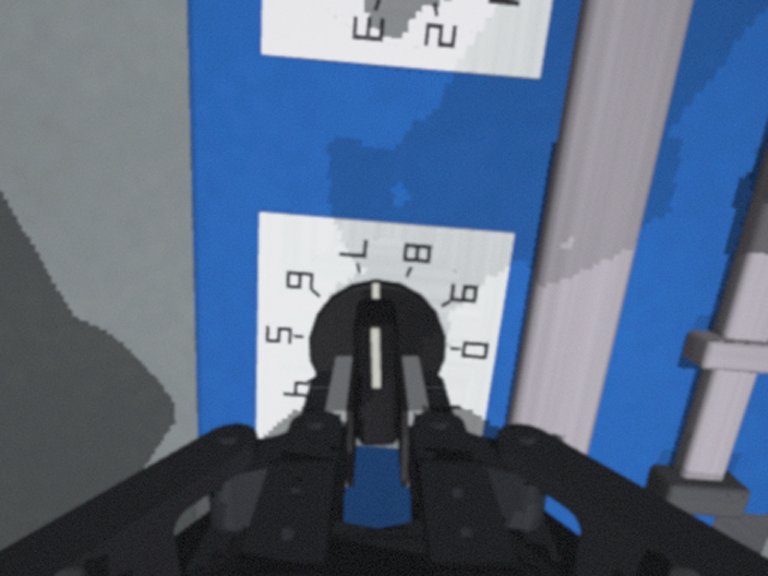

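It is caught on both sides, between yaw 1.683 and 1.892. I'll centre at about 1.79 (dial near 4.53), release and lift.

servo_tool:
  increments:
    - {"slide":[0,0,0],"spin":-2}
    - {"slide":[0,0,0],"spin":-2}
    - {"slide":[0,0,0],"spin":-1.5}
    - {"slide":[0,0,0],"spin":-0.3}

```text
clock: 17.55
position: [0.4782, -0.1744, 0.108]
ee_rot: [-0.003, 0.628, 0.779, -0.001]
contact_force: [-6.1, 2.0, 3.9]
width: 0.0125
```

```bash
python3 s.py
```

```text
17.55 [ 0.4782 -0.1744  0.108 ] yaw 1.7846 0.0125 F [-6.14  1.95  3.92] M [ 0.25   0.982 -0.072] q6 -0.6995
```

servo_tool:
  increments:
    - {"slide":[0,0,0],"spin":0}
    - {"slide":[0,0,0],"spin":0}
    - {"slide":[0,0,0],"spin":0}
    - {"slide":[0,0,-0.02],"spin":0}
    - {"slide":[0,0,-0.03],"spin":0}
    - {"slide":[0,0,-0.03],"spin":0}
  hand: 0.5

```text
clock: 18.15
position: [0.4813, -0.1757, 0.1888]
ee_rot: [-0.0, 0.628, 0.778, 0.0]
contact_force: [1.0, -0.4, 0.1]
width: 0.0424
```

```bash
python3 look.py w11
```

```text
18.15 [ 0.4813 -0.1757  0.1888] [[-0.211, 0.977, -0.0], [0.977, 0.211, 0.0], [0.0, -0.0, -1.0]] yaw 1.7838689640074679 0.04244562826276414 [ 0.97 -0.37  0.12] [-0.044 -0.039  0.07 ] [-0.49  0.2   1.67  0.    1.28 -0.7 ]
L [[ 0.4729 -0.0251  0.132 ]] [[437. -52.]]
R [[ 0.4775 -0.175   0.132 ]] [[369. 305.]]
B [[ 0.6151 -0.0958  0.138 ]] [[712. 204.]]
```

View pics/w11.png

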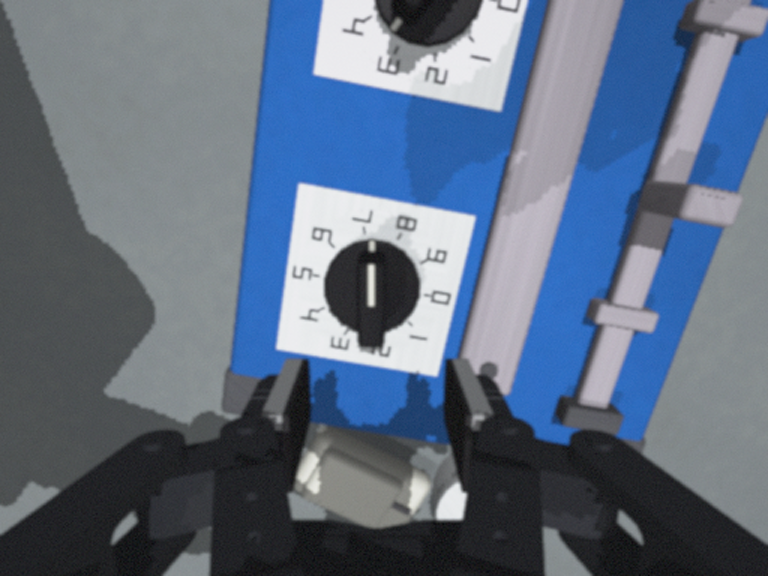

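The right pointer rests at about 7.2. On to the bolt.

servo_tool:
  increments:
    - {"slide":[0.02,0.033,-0.01],"spin":-8.5}
    - {"slide":[0,0,-0.01],"spin":-8.5}
    - {"slide":[0,0,0],"spin":-8.5}
    - {"slide":[0,0,0],"spin":-8.5}
    - {"slide":[0,0,0],"spin":-8.5}
    - {"slide":[0,0,0],"spin":-8.5}
    - {"slide":[0,0,0],"spin":-8.5}
    - {"slide":[0,0,0],"spin":-8.5}

```text
clock: 19.0
position: [0.5097, -0.1493, 0.2081]
ee_rot: [0.0, 0.082, 0.997, -0.0]
contact_force: [-0.5, 0.0, 0.1]
width: 0.0428
```

servo_tool:
  increments:
    - {"slide":[0,0,0],"spin":-8.5}
    - {"slide":[0,0,0],"spin":-3}
    - {"slide":[0,0,0],"spin":0}

```text
clock: 19.3
position: [0.5096, -0.1493, 0.2081]
ee_rot: [0.0, -0.015, 1.0, -0.0]
contact_force: [0.6, -1.3, -0.5]
width: 0.0423
```

```bash
python3 look.py w12
```

```text
19.3 [ 0.5096 -0.1493  0.2081] [[-1.0, -0.03, 0.001], [-0.03, 1.0, -0.0], [-0.001, -0.0, -1.0]] yaw -3.111897447311333 0.0423450108938334 [ 0.61 -1.35 -0.46] [0.03  0.007 0.024] [-0.42  0.21  1.6   0.    1.33 -2.02]
L [[ 0.4729 -0.0251  0.132 ]] [[627. 233.]]
R [[ 0.4775 -0.175   0.132 ]] [[327. 233.]]
B [[ 0.6151 -0.0958  0.138 ]] [[465. 479.]]
```

View pics/w12.png

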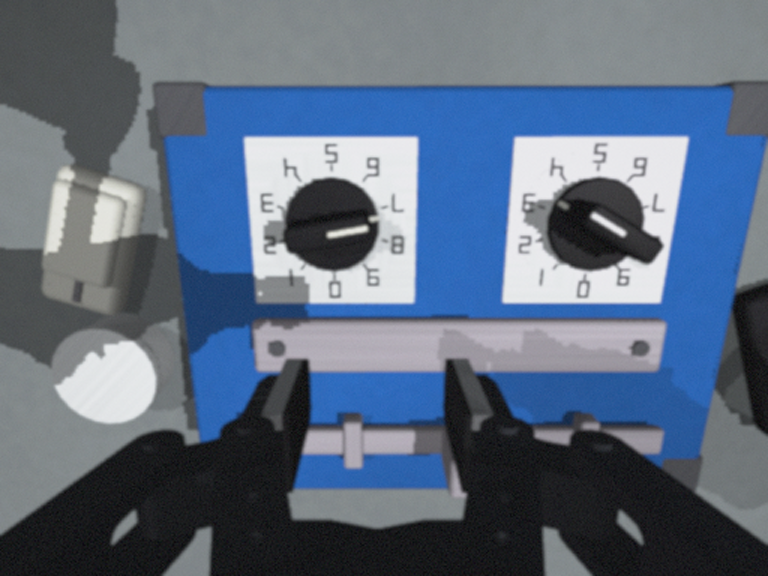

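The dials read about 3.3 and 7.2, and the case edges are square to the tool. I'll move over to the bolt grip and look.

servo_tool:
  increments:
    - {"slide":[-0.028,0.026,0],"spin":0}
    - {"slide":[-0.028,0.026,0],"spin":0}
    - {"slide":[0,0,0],"spin":0}

```text
clock: 19.65
position: [0.5669, -0.0929, 0.208]
ee_rot: [0.001, -0.016, 1.0, 0.001]
contact_force: [-0.0, 0.4, 0.0]
width: 0.0427
```

```bash
python3 look.py w13
```

```text
19.65 [ 0.5669 -0.0929  0.208 ] [[-0.999, -0.032, 0.003], [-0.032, 0.999, 0.002], [-0.003, 0.002, -1.0]] yaw -3.109704558422696 0.04268850208610366 [-0.    0.44  0.04] [-0.015  0.021  0.015] [-0.29  0.27  1.51  0.    1.35 -1.89]
L [[ 0.4729 -0.0251  0.132 ]] [[528. 107.]]
R [[ 0.4775 -0.175   0.132 ]] [[206. 107.]]
B [[ 0.6151 -0.0958  0.138 ]] [[368. 385.]]
```

View pics/w13.png

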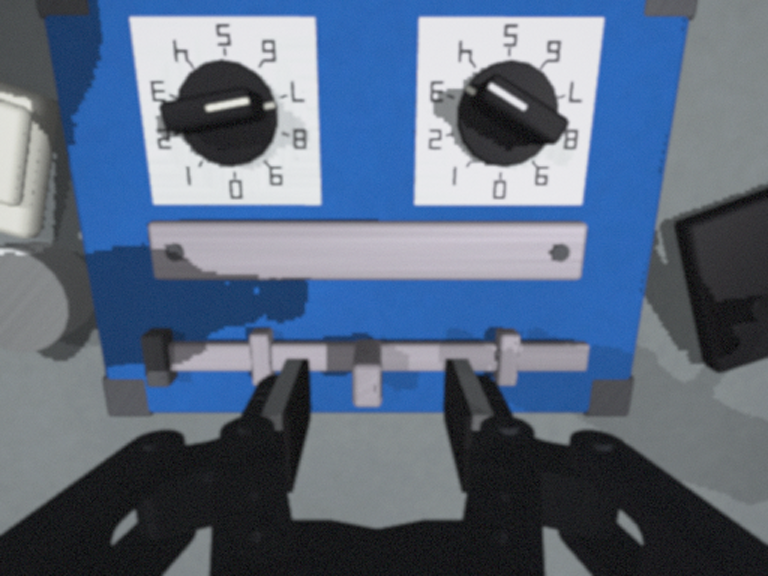

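The bolt grip's top is at (368,385), as predicted. I'll narrow the jaws to clear the brackets and go down.

servo_tool:
  increments:
    - {"slide":[-0.024,-0.0022,0.0],"spin":0}
    - {"slide":[-0.024,-0.0022,0.01],"spin":0}
    - {"slide":[0,0,0.03],"spin":0}
    - {"slide":[0,0,0.02],"spin":0}
    - {"slide":[0,0,0],"spin":0}
  hand: 0.38

```text
clock: 20.2
position: [0.6088, -0.0987, 0.1449]
ee_rot: [-0.004, -0.014, 1.0, 0.001]
contact_force: [-0.6, -1.1, 0.1]
width: 0.0328
```

```bash
python3 look.py w14
```

```text
20.2 [ 0.6088 -0.0987  0.1449] [[-1.0, -0.029, -0.007], [-0.029, 1.0, 0.001], [0.007, 0.002, -1.0]] yaw -3.112953321272407 0.032783839790978354 [-0.6  -1.13  0.07] [ 0.025  0.003 -0.021] [-0.27  0.38  1.51 -0.    1.26 -1.87]
L [[ 0.4729 -0.0251  0.132 ]] [[620. -50.]]
R [[ 0.4775 -0.175   0.132 ]] [[149. -49.]]
B [[ 0.6151 -0.0958  0.138 ]] [[384. 364.]]
```

View pics/w14.png

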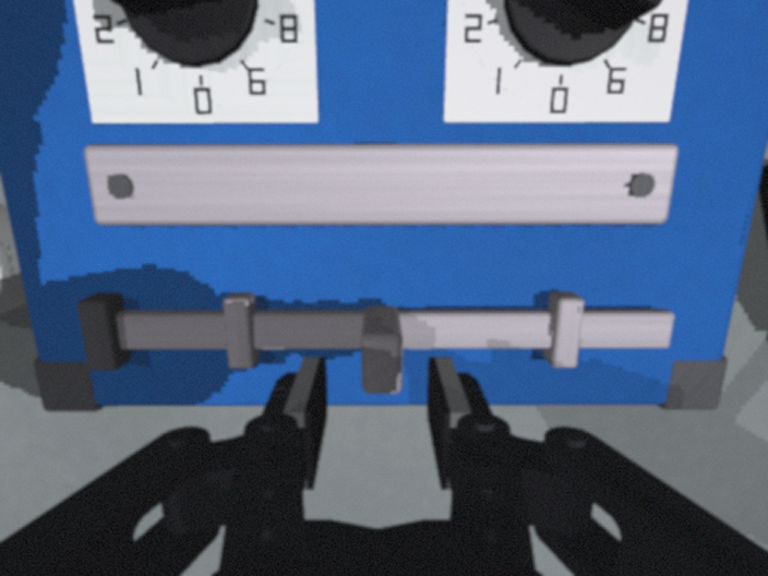

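The grip is centred at about (382,372). I'll nudge 4 mm outward and 2 mm left, then go down.

servo_tool:
  increments:
    - {"slide":[-0.004,0.002,0.005],"spin":0}
    - {"slide":[0,0,0.012],"spin":0}
    - {"slide":[0,0,0.01],"spin":0}
    - {"slide":[0,0,0.009],"spin":0}
    - {"slide":[0,0,0],"spin":0}

```text
clock: 20.75
position: [0.6144, -0.096, 0.1104]
ee_rot: [-0.002, -0.015, 1.0, 0.0]
contact_force: [-0.1, 0.1, -0.3]
width: 0.0324
```

```bash
python3 look.py w15
```

```text
20.75 [ 0.6144 -0.096   0.1104] [[-1.0, -0.03, -0.003], [-0.03, 1.0, 0.001], [0.003, 0.001, -1.0]] yaw -3.1115887005442224 0.03240523991671896 [-0.1   0.09 -0.33] [ 0.     0.068 -0.035] [-0.27  0.41  1.55  0.    1.18 -1.87]
L [[ 0.4729 -0.0251  0.132 ]] [[ 682. -135.]]
R [[ 0.4775 -0.175   0.132 ]] [[  72. -135.]]
B [[ 0.6151 -0.0958  0.138 ]] [[377. 392.]]
```

View pics/w15.png

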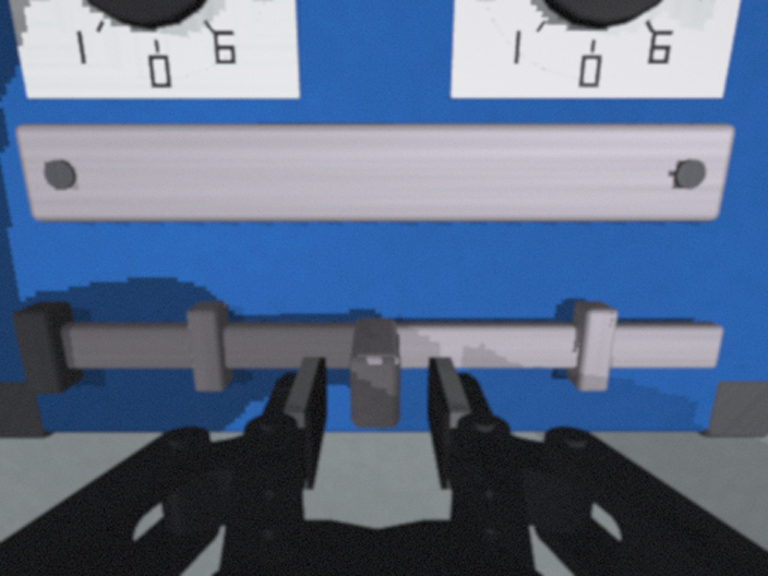

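It is centred. Closing.

servo_tool:
  increments:
    - {"slide":[0,0,0.002],"spin":0}
    - {"slide":[0,0,0],"spin":0}
    - {"slide":[0,0,0],"spin":0}
    - {"slide":[0,0,0],"spin":0}
    - {"slide":[0,0,0],"spin":0}
    - {"slide":[0,0,0],"spin":0}
  hand: 0.0
  newtons: 30

```text
clock: 21.4
position: [0.6161, -0.0965, 0.1104]
ee_rot: [0.0, -0.015, 1.0, -0.0]
contact_force: [0.8, -1.1, -0.7]
width: 0.0147
```

```bash
python3 s.py
```

```text
21.4 [ 0.6161 -0.0965  0.1104] yaw -3.1116 0.0147 F [ 0.8  -1.14 -0.72] M [-0.109 -0.186  0.056] q6 -1.8677
```

servo_tool:
  increments:
    - {"slide":[0,0.001,0],"spin":0}
    - {"slide":[0,0.001,0],"spin":0}

```text
clock: 21.6
position: [0.6161, -0.0953, 0.1104]
ee_rot: [0.0, -0.015, 1.0, -0.001]
contact_force: [1.5, -2.9, -0.7]
width: 0.0144
```

```bash
python3 s.py
```

```text
21.6 [ 0.6161 -0.0953  0.1104] yaw -3.1116 0.0144 F [ 1.51 -2.92 -0.68] M [-0.494 -0.142  0.013] q6 -1.8644
```

servo_tool:
  increments:
    - {"slide":[0,0.001,0],"spin":0}
    - {"slide":[0,0.001,0],"spin":0}

```text
clock: 21.8
position: [0.616, -0.0927, 0.1104]
ee_rot: [0.0, -0.015, 1.0, -0.0]
contact_force: [0.6, -3.5, -0.5]
width: 0.0145
```

```bash
python3 s.py
```

```text
21.8 [ 0.616  -0.0927  0.1104] yaw -3.1116 0.0145 F [ 0.62 -3.54 -0.48] M [-0.577 -0.221  0.018] q6 -1.8614
```

The bolt has moved 3.8 mm with drag only, so it is past the 1.5 mm block and both pins are down. I'll continue.

servo_tool:
  increments:
    - {"slide":[0,0.003,0],"spin":0}
    - {"slide":[0,0.004,0],"spin":0}
    - {"slide":[0,0.005,0],"spin":0}
    - {"slide":[0,0.005,0],"spin":0}

```text
clock: 22.2
position: [0.6155, -0.0749, 0.1104]
ee_rot: [0.0, -0.015, 1.0, -0.0]
contact_force: [2.1, -4.1, 1.0]
width: 0.0149
```

```bash
python3 s.py
```

```text
22.2 [ 0.6155 -0.0749  0.1104] yaw -3.1115 0.0149 F [ 2.15 -4.06  1.  ] M [-0.577 -0.365  0.022] q6 -1.8343
```

servo_tool:
  increments:
    - {"slide":[0,0.005,0],"spin":0}
    - {"slide":[0,0.005,0],"spin":0}
    - {"slide":[0,0.004,0],"spin":0}
    - {"slide":[0,0.003,0],"spin":0}

```text
clock: 22.6
position: [0.6149, -0.0579, 0.1104]
ee_rot: [0.0, -0.015, 1.0, 0.0]
contact_force: [2.2, -2.7, 1.7]
width: 0.0146
```

```bash
python3 s.py
```

```text
22.6 [ 0.6149 -0.0579  0.1104] yaw -3.1113 0.0146 F [ 2.18 -2.7   1.65] M [-0.51 -0.37 -0.02] q6 -1.8078
```

servo_tool:
  increments:
    - {"slide":[0,0.002,0],"spin":0}
    - {"slide":[0,0.001,0],"spin":0}
    - {"slide":[0,0.001,0],"spin":0}

```text
clock: 22.9
position: [0.6148, -0.0544, 0.1104]
ee_rot: [0.0, -0.015, 1.0, -0.0]
contact_force: [2.5, -3.2, 1.9]
width: 0.015
```

```bash
python3 s.py
```

```text
22.9 [ 0.6148 -0.0544  0.1104] yaw -3.1117 0.015 F [ 2.47 -3.17  1.85] M [-0.538 -0.429  0.028] q6 -1.8017
```

servo_tool:
  increments:
    - {"slide":[0,0.001,0],"spin":0}
    - {"slide":[0,0.0005,0],"spin":0}

```text
clock: 23.1
position: [0.6147, -0.053, 0.1104]
ee_rot: [0.0, -0.015, 1.0, -0.0]
contact_force: [3.1, -2.7, 2.9]
width: 0.0149
```

```bash
python3 s.py
```

```text
23.1 [ 0.6147 -0.053   0.1104] yaw -3.1118 0.0149 F [ 3.08 -2.74  2.91] M [-0.548 -0.545  0.039] q6 -1.7994
```

servo_tool:
  increments:
    - {"slide":[0,0.0005,0],"spin":0}
    - {"slide":[0,0.0005,0],"spin":0}

```text
clock: 23.3
position: [0.6147, -0.052, 0.1104]
ee_rot: [0.0, -0.015, 1.0, -0.0]
contact_force: [3.4, -3.1, 3.6]
width: 0.0148
```

```bash
python3 s.py
```

```text
23.3 [ 0.6147 -0.052   0.1104] yaw -3.1118 0.0148 F [ 3.37 -3.07  3.61] M [-0.526 -0.588  0.042] q6 -1.7979
```

servo_tool:
  increments:
    - {"slide":[0,0.0005,0],"spin":0}
    - {"slide":[0,0.0005,0],"spin":0}

```text
clock: 23.5
position: [0.6147, -0.0516, 0.1104]
ee_rot: [0.0, -0.015, 1.0, -0.001]
contact_force: [2.8, -5.4, 2.3]
width: 0.0151
```

```bash
python3 s.py
```

```text
23.5 [ 0.6147 -0.0516  0.1104] yaw -3.1114 0.0151 F [ 2.83 -5.4   2.26] M [-0.883 -0.547  0.054] q6 -1.7962
```

servo_tool:
  increments:
    - {"slide":[0,0.0005,0],"spin":0}
    - {"slide":[0,0.0003,0],"spin":0}

```text
clock: 23.7
position: [0.6147, -0.0516, 0.1104]
ee_rot: [0.0, -0.015, 1.0, -0.001]
contact_force: [2.8, -5.6, 1.8]
width: 0.0151
```

```bash
python3 s.py
```

```text
23.7 [ 0.6147 -0.0516  0.1104] yaw -3.1113 0.0151 F [ 2.76 -5.57  1.77] M [-1.127 -0.542 -0.034] q6 -1.795
```

The position holds at the end stop (about 44.9 mm of travel, 5.6 N). I'll release, lift and check.

servo_tool:
  increments:
    - {"slide":[0,0,0],"spin":0}
    - {"slide":[0,0,0],"spin":0}
    - {"slide":[0,0,0],"spin":0}
    - {"slide":[0,0,-0.02],"spin":0}
    - {"slide":[0,0,-0.04],"spin":0}
    - {"slide":[0,0,-0.04],"spin":0}
  hand: 0.38

```text
clock: 24.3
position: [0.6128, -0.0492, 0.2099]
ee_rot: [-0.002, -0.015, 1.0, 0.001]
contact_force: [1.7, 0.1, 0.2]
width: 0.0325
```

servo_tool:
  increments:
    - {"slide":[0.04,-0.01,-0.02],"spin":0}
    - {"slide":[0.04,-0.01,0],"spin":0}
    - {"slide":[0,0,0],"spin":0}

```text
clock: 24.6
position: [0.5293, -0.0721, 0.2306]
ee_rot: [-0.002, -0.014, 1.0, 0.0]
contact_force: [0.7, 0.7, -0.5]
width: 0.0323
```

```bash
python3 look.py w16; python3 - <<'E'
from h import *
t=eyes.get_image("top"); cv2.imwrite("pics/top2.png",cv2.resize(t[120:290,150:450],None,fx=2.6,fy=2.6,interpolation=cv2.INTER_CUBIC))
p=[.53015,-.09837,.03048]
st=np.load("w16.npz"); C=[st[k] for k in st.files]
for s in (.043,.045): print(s,proj(C,case(p,[.085,s,.138]))*1.5)
E
```

```text
24.6 [ 0.5293 -0.0721  0.2306] [[-1.0, -0.029, -0.005], [-0.029, 1.0, 0.001], [0.005, 0.001, -1.0]] yaw -3.112787341757631 0.03225508445467663 [ 0.7   0.7  -0.46] [-0.026  0.022 -0.025] [-0.27  0.21  1.55 -0.    1.39 -1.86]
L [[ 0.4729 -0.0251  0.132 ]] [[468. 186.]]
R [[ 0.4775 -0.175   0.132 ]] [[186. 187.]]
B [[ 0.6151 -0.0958  0.138 ]] [[333. 425.]]
0.043 [[404.42507713 425.10021009]]
0.045 [[407.75182831 425.09522144]]
```

View pics/w16.png

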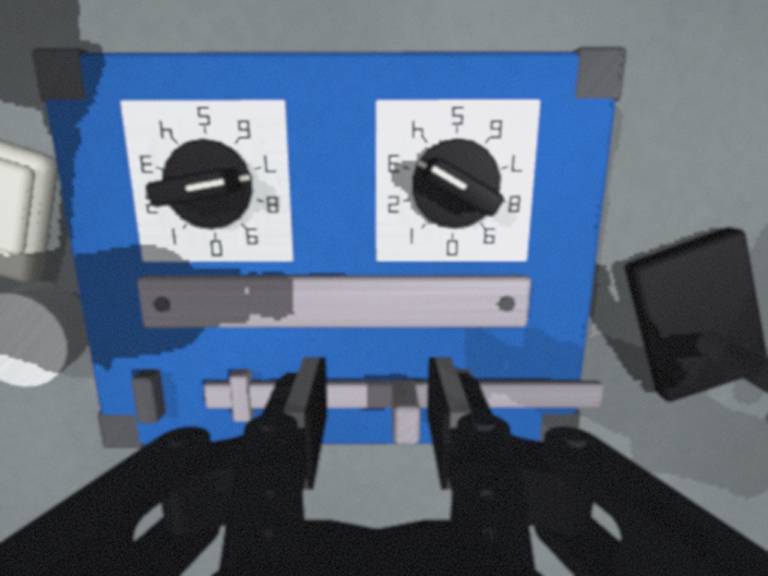

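View pics/top2.png

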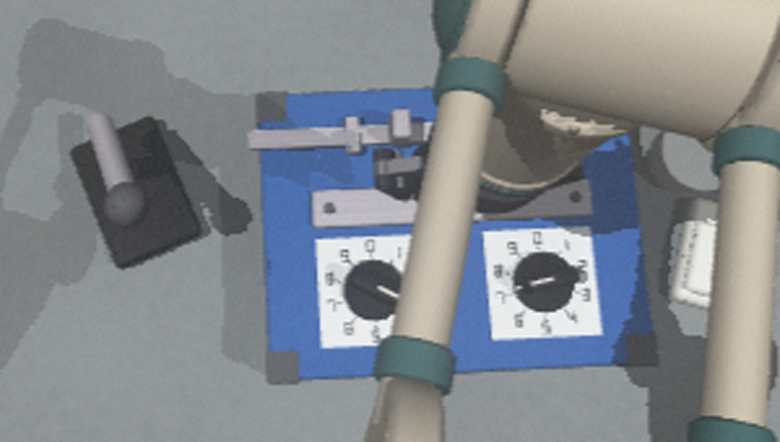

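The wrist view shows the bolt grip at (406,425), predicted (408,425) for fully open. The dials still sit at about 3.3 and 7.2, and the mouse, tin and microphone have not moved. Handing in.

```bash
python3 -c "
from rig import manip
print(manip.sign_off())"
```

```text
the job is handed in; nothing more can be done
None
```

I set both dials, slid the bolt open to the left and handed the job in at 24.7 s of the 72 s allowed. The hand-in gives no verdict.

- **Left dial:** I turned it clockwise until it caught, then felt the catch on both sides at about ±0.2 N m. I left it mid-notch at about 2.10 rad, pointing to roughly 3.35.
- **Right dial:** I turned it counter-clockwise until it caught, and it was also felt on both sides at about ±0.2 N m. I left it mid-notch at about 4.53 rad, pointing to roughly 7.2.
- **Bolt:** it slid past the 1.5 mm block with only its usual drag of about 3 N. It stopped after about 44.9 mm with the force up to 5.6 N, and the final wrist picture puts it at about 44–45 mm.
- **Surroundings:** in the final pictures the mouse, tin and microphone look undisturbed, and the gripper is clear of everything.

- **Wider play than stated:** between the ±0.2 N m readings each dial turned about 0.18–0.21 rad, more than the stated play of about 0.08 rad. I put this down to give or slip in the grip. The bolt passing its block confirms both pins had dropped.
- **First move calls refused:** they lacked a field for the turn, and nothing moved.

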